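Mark the name plates on the treadle press

TASK

Set up the marking press: turn its clamp knob loose, slide the side stop out to the red lines and turn the knob tight again. Then mark every name plate that is on the bench, in the order silver, brass, copper, blue: lay its holder on the press bed with the plate centred under the punch, let go, press the treadle right down to its stop for a moment and let it up, and lay the holder in the blue tray, plate up and flat on the floor of the tray, none on top of another. Leave the other things on the bench where they are.

Things in the scene. Friction and masses are not known exactly. Their poses are not given: they have to be found in the camera images.
- silver: bright silver-white name plate on its wooden holder (may be absent): flat board 180 x 44 x 12 mm (x, y, z), about 0.22 kg; plate 60 x 40 x 3 mm on the board's top at its +x end; dark grip ridge 60 x 24 x 26 mm on the board, centred 30 mm from the origin towards -x, top 38 mm above the underside: grip it across (along y), tips just above the board. Origin: centre of the underside
- silver_plate (a point): centre of the upper face of the bright silver-white plate: 60 mm ahead of its holder's origin (+x), 15 mm above the underside
- brass: yellow brass name plate on its wooden holder (may be absent): flat board 180 x 44 x 12 mm (x, y, z), about 0.22 kg; plate 60 x 40 x 3 mm on the board's top at its +x end; dark grip ridge 60 x 24 x 26 mm on the board, centred 30 mm from the origin towards -x, top 38 mm above the underside: grip it across (along y), tips just above the board. Origin: centre of the underside
- brass_plate (a point): centre of the upper face of the yellow brass plate: 60 mm ahead of its holder's origin (+x), 15 mm above the underside
- copper: red-brown copper name plate on its wooden holder (may be absent): flat board 180 x 44 x 12 mm (x, y, z), about 0.22 kg; plate 60 x 40 x 3 mm on the board's top at its +x end; dark grip ridge 60 x 24 x 26 mm on the board, centred 30 mm from the origin towards -x, top 38 mm above the underside: grip it across (along y), tips just above the board. Origin: centre of the underside
- copper_plate (a point): centre of the upper face of the red-brown copper plate: 60 mm ahead of its holder's origin (+x), 15 mm above the underside
- blue: dark blue enamelled name plate on its wooden holder (may be absent): flat board 180 x 44 x 12 mm (x, y, z), about 0.22 kg; plate 60 x 40 x 3 mm on the board's top at its +x end; dark grip ridge 60 x 24 x 26 mm on the board, centred 30 mm from the origin towards -x, top 38 mm above the underside: grip it across (along y), tips just above the board. Origin: centre of the underside
- blue_plate (a point): centre of the upper face of the dark blue enamelled plate: 60 mm ahead of its holder's origin (+x), 15 mm above the underside
- press: green treadle marking press, fixed. Origin: on the table below the punch; x to its back (column), y to its left (side stop). Bed top 20 mm up, reaching 170 mm to the front (-x), 80 mm to each side. The head, 64 mm wide, overhangs from 130 mm up, 30 mm ahead of the punch axis; column 40 mm behind.
- anvil (a point): point of the bed's top below the punch, 20 mm up, axes as the press: the plate's centre belongs above it (upper face 15 mm higher). A holder is loaded from the front, along x, plate end first: its origin is then 60 mm and its ridge 90 mm before (-x) the punch axis, clear of the head
- ram: the steel punch, 30 mm across, moving straight up and down with the treadle. Origin: centre of its lower end, z up: 70.5 mm above the table with the treadle up, 35.5 mm with the treadle at its stop, i.e. 0.5 mm over the plate of a loaded holder
- treadle (a joint): the steel treadle with black rubber tread, to the right (-y) of the bed: 0 up, 0.30 rad down at its stop; sprung, needs about 5 N at the start and 14 N at the stop at its pad; springs back. Hinged at its back end about the press's y, hinge 10 mm before and 160 mm right of the punch axis, 34 mm up
- treadle_pad (a point): point on the tread's top, 100 mm before the hinge (pedal 75 mm wide, 130 mm long): press down here; it moves down about 30 mm, from 72 to 42 mm above the table
- side_stop (a joint): aluminium side stop sliding along the press's y, left of the bed, its centre 120 mm before the punch axis: 0 furthest in (its bar bars the holders' way), grows outwards to 0.055 m; at 0.040 its white pointers meet the red lines. Drags with 5 N. Block 50 x 46 mm, top 42 mm up; its bar, 9 mm above the bed, is then 2 mm beside a centred holder, 70 to 160 mm before the axis
- clamp (a joint): the clamp knob on top of the side stop: 1.3 rad fully tight, 0 fully loose; turns clockwise seen from above to tighten; below 0.25 is free, above 1.1 is tight. About 0.06 N m
- clamp_grip (a point): the place to grip the clamp knob: on its axis, 71 mm above the table, 1 mm under the top of its orange bar (46 mm long along this point's x, 14 mm wide, 24 mm high). It turns and slides with the knob, which may be held while the stop is slid along
- tray: the blue finished-work tray, fixed: 230 x 220 mm outside (x, y), walls 5 mm thick and 22 mm high, floor 5 mm thick. Origin: centre of its underside. Holds three holders side by side along x
- cup: silver cup standing on the bench, 75 mm high, 90 mm across: leave alone
- jar: small white jar with a lid, 75 mm high, 52 mm across: leave alone
- stone: grey-blue sharpening stone, 150 x 50 x 28 mm: leave alone
- burnisher: burnisher with wooden handle, 190 mm long, lying: leave alone
- brush: bench brush, 200 mm long, lying: leave alone
- hammer: small silversmith's hammer with wooden handle, 240 mm long, lying: leave alone
- stand: brass stand with round foot 68 mm across and a stem, 52 mm high: leave alone

How it is judged:
By the outcome, as a careful person would: the job done as asked, in the order asked, and still so for the second after the job is handed in, with the robot touching nothing.
Of silver, brass, copper, blue only 2 to 3 are there at a start; the rules pass over those that are not, and their reading is None.
At some moment in a run one of silver, brass, copper, blue may be knocked a few centimetres aside while the robot is not near it.
Once in a run the grip may slacken for a moment while it holds something.
It also fails if it takes over 210 s, if anything falls off the work surface, if the arm or the gripper's body presses on something with over 40 N, if the wrist force passes 120 N, or if a joint passes its speed limit or range.

ROBOT

A 7-joint arm with a two-finger parallel gripper is mounted at the origin on the work surface. World frame = base frame: x ahead of the robot, y to its left, z up, the work surface at z = 0. Lengths are in m, angles in rad, forces in N, time in s.
With the tool pointing down it reaches from about 0.425 to 0.925 m from the base axis. Payload 6.8 kg.
Tool frame: the origin (TCP) lies midway between the tips of the shut fingers; the grasp point (between the pads) lies 19 mm behind it (bot.hold_point_z is the distance from the TCP to the grasp point, in m); z points along the fingers, y is the line along which they close (so a half turn about z gives the same grasp; the last joint's range is limited). The gripper opens to 85 mm and grips with 20 to 120 N. Pads are 22 mm wide; open, the fingers measure 114 mm over their backs; the gripper's body (76 mm by 85 mm) begins 54 mm behind the grasp point. The pads swing forward as they close: fully open they stand 13 mm farther back than shut.
Start: joints at [-1.245, 0.477, 0.022, 1.555, -0.011, 1.109, -0.083], TCP at [0.284, 0.612, 0.231] pointing down, gripper open.
Joint ranges: [-2.96, 2.96], [-0.34, 2.1], [-1.41, 1.46], [0.24, 2.44], [-1.37, 4.51], [0.17, 1.92], [-2.96, 2.96]. Speed limits (rad/s): [2.39, 2.39, 3.14, 3.14, 3.14, 3.14, 3.14].

INTERFACE

Orientations are given as a unit quaternion [w, x, y, z].
In Python, from station import bot gives the robot as it stands. The module is installed in compiled form; this text tells all that it offers.
- The arm moves only by the tool step_arm, never from a script. Its argument "increments" is a list that holds one entry, the list of rows, each a list of 7 numbers: the opening, from -1 (shut) to 1 (fully open), then the shift along the tool's x, y, z in mm, then the turn, a rotation vector about the tool's x, y, z in degrees. In form: [[[grip, x, y, z, ax, ay, az], ...]]. A call has 1 to 10 rows; each row is the pose to reach, as a shift and turn from the pose commanded when the call began, along the tool's axes at that moment; what a row does not reach only later rows make up. A row lasts 1/12 s, in which the tool goes at most 41.7 mm and 7.16 degrees, less where a joint would pass 70% of its speed; a pose out of reach is approached as far as the arm can. A call with a gripper value outside its range is refused whole. The fingers move at their own pace and stop on an object; "force" is the grip in N (left out, the last holds). Time passes only in rows, so rows that repeat a pose let the fingers close. It gives the time, the measured TCP pose, the force, the opening and the grip force at its end, in the units of the state.
- bot.get_obs(): the state, without advancing time (a new reading comes with each control period).
- bot.read_camera(name): name is "side" or "top" or "wrist"; returns a dict with "image" (420x560x3 uint8, red, green, blue), "camera_matrix" (3x3 intrinsics, pixels), "R" (3x3) and "t" (3): a world point X has camera coordinates R X + t. Camera axes: x right, y down, z forward; pixel columns grow to the right and rows downward; lengths in m; the calibration is good to about 2 mm. A picture is of the moment at which its call begins. There is no depth.
- bot.hand_in(): hands the job in; it is judged then, once.
The state is a dict: "t": time; "q": joint angles; "joint_vel": joint speeds; "joint_torque": joint torques, N m; "eef_pos": TCP position; "tool_rot": TCP orientation; "contact_force": force on the tool from outside, world axes, zero at the start; "torque": the same for the moment, N m; "gripper_width": opening from 0.0 (shut) to 1.0 (fully open); "grasp_force": force on a finger pad.
Only numpy, scipy, OpenCV 4.12 (cv2) and the standard library are available. Lean on these libraries where they do the work, as an engineer would, in place of code of your own. Each camera call takes 0.05 s, during which the arm holds its last target. There are 200 camera calls.

## Working session

There is one attempt and no reset: what is moved stays moved. The work goes in short steps, Python scripts to look and compute and a tool call to move; the robot and the scene stay as the last step left them, time stands still between calls to the robot, and variables do not carry over. Pictures are saved under pics/ and viewed, at most 14 in all, crops included, and the job is handed in when it is done.

Besides the shell and the picture viewer there is one more tool, called after "Emit:" by a JSON object that holds its "name" and its "arguments", one argument or row to a line. step_arm: Moves the arm, as the interface text tells. Its arguments: {"type":"object","properties":{"increments":{"type":"array"},"force":{"type":"number"}},"required":["increments"]}

```bash
mkdir -p pics; cat > h.py <<'E'
import numpy as np, cv2
from station import bot
def snap(cam,name,crop=None,scale=1):
    d=bot.read_camera(cam); np.savez(f'pics/{name}.npz',**{k:np.array(v) for k,v in d.items()})
    im=d['image'][...,::-1]
    if crop: im=im[crop[1]:crop[3],crop[0]:crop[2]]
    im=cv2.resize(im,None,fx=scale,fy=scale,interpolation=cv2.INTER_CUBIC); cv2.imwrite(f'pics/{name}.png',im)
def px(name,u,v,z):
    d=np.load(f'pics/{name}.npz'); r=d['R'].T@np.linalg.solve(d['camera_matrix'],[u,v,1.]); c=-d['R'].T@d['t']
    return c+r*(z-c[2])/r[2]
def proj(name,X):
    d=np.load(f'pics/{name}.npz'); p=d['camera_matrix']@(d['R']@np.array(X)+d['t']); return p[:2]/p[2]
E
python3 - <<'E'
from h import *
snap('top','top0',None,1.42); snap('side','side0',None,1.42)
o=bot.get_obs(); print(o); 
for n in('top0','side0'):
    d=np.load(f'pics/{n}.npz');print(-d['R'].T@d['t'],d['camera_matrix'],d['R'])
E
```

```text
{'t': 0.1, 'q': array([-1.2450817 ,  0.47771285,  0.02234345,  1.55632355, -0.01147917,
        1.10933126, -0.08313485]), 'joint_vel': array([ 0.00071001, -0.0024057 ,  0.00023631, -0.00164893,  0.00059559,
        0.00090074,  0.00070814]), 'joint_torque': array([ 4.23426289e-03, -5.97762966e+01,  1.61320265e+00, -2.81955510e+01,
        1.27931644e-02,  5.06142183e-03,  1.08805764e-07]), 'eef_pos': array([0.28351934, 0.61198677, 0.23043831]), 'tool_rot': array([-1.08965137e-04,  2.15213271e-01,  9.76566726e-01, -8.16130460e-04]), 'contact_force': array([-0.42207752,  0.37062632,  0.07783291]), 'torque': array([-0.05983626,  0.03842068,  0.04987402]), 'grasp_force': 0.0, 'gripper_width': 0.9979822860298043}
[ 0.39074948 -0.06495318  1.29189647] [[434.28624988   0.         280.00348431]
 [  0.         434.28624988 207.4713375 ]
 [  0.           0.           1.        ]] [[-0.00620469 -0.99997979  0.00138532]
 [-0.98854672  0.00592484 -0.15079882]
 [ 0.15078756 -0.00230511 -0.9885635 ]]
[-0.03268827 -0.82436184  0.88163029] [[400.60689132   0.         279.93256523]
 [  0.         400.60689132 213.27045748]
 [  0.           0.           1.        ]] [[ 0.79543555 -0.60593195  0.01134726]
 [-0.38215337 -0.51602688 -0.76659967]
 [ 0.47036273  0.60544424 -0.64202506]]
```

View pics/top0.png

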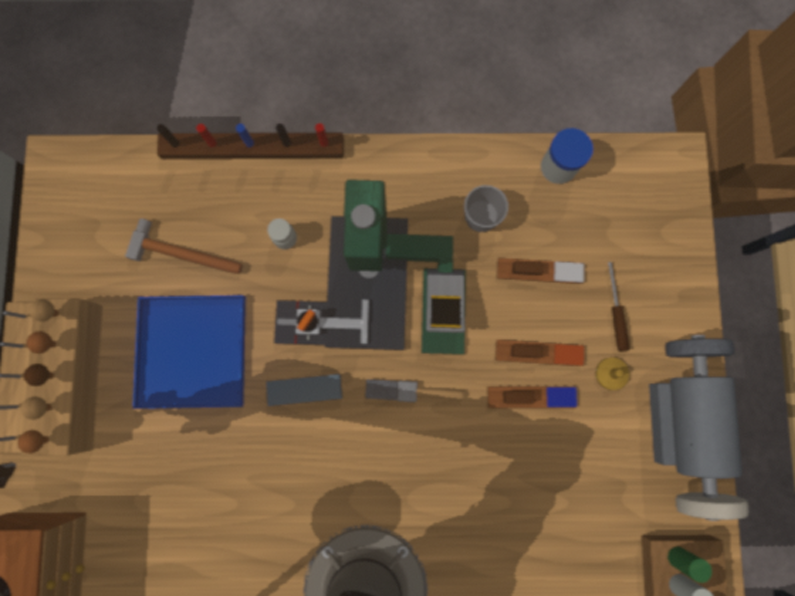

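View pics/side0.png

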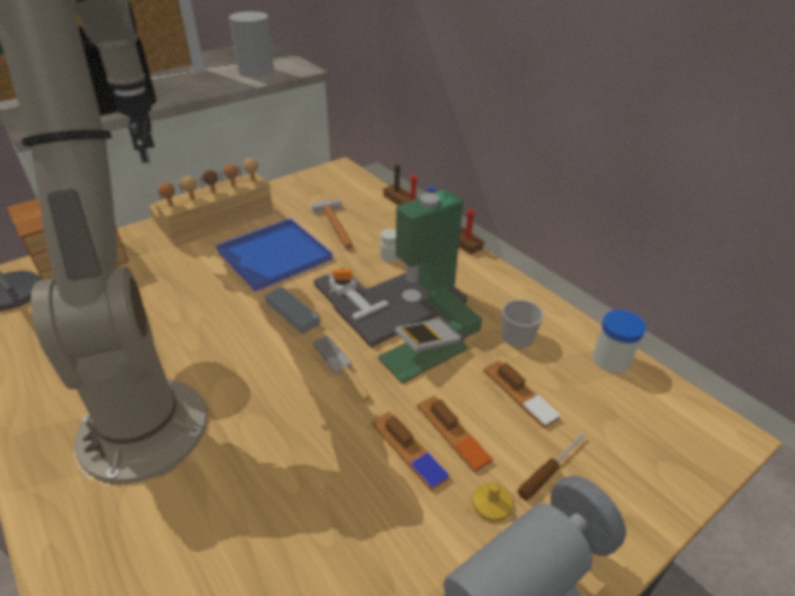

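The two pictures show silver, copper and blue plates right of the press. Brass is absent. Enlarging for measurement.

```bash
python3 - <<'E'
from h import *
d=np.load('pics/top0.npz')['image'][...,::-1]
a=cv2.resize(d[150:260,185:335],None,fx=5.3,fy=5.3,interpolation=cv2.INTER_CUBIC);cv2.imwrite('pics/c1.png',a)
b=cv2.resize(d[175:295,335:465],None,fx=5,fy=5,interpolation=cv2.INTER_CUBIC);cv2.imwrite('pics/c2.png',b)
E
```

```text
(no output)
```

View pics/c1.png

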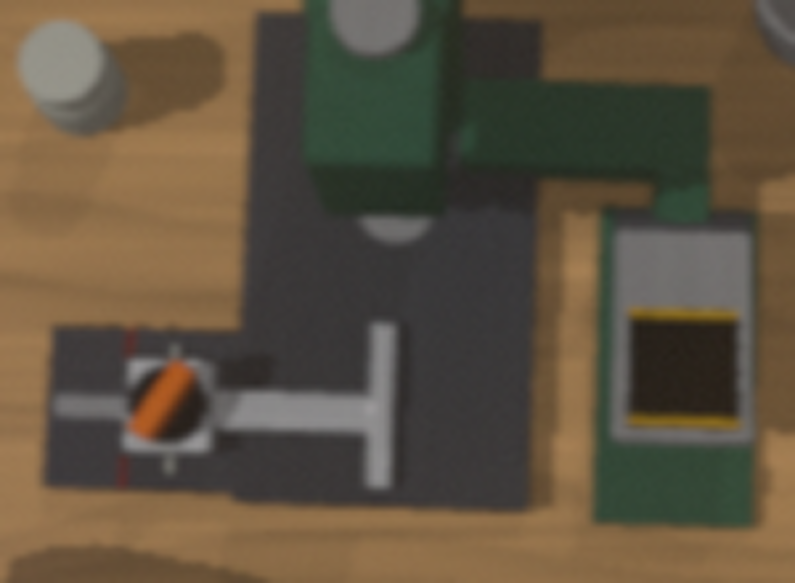

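View pics/c2.png

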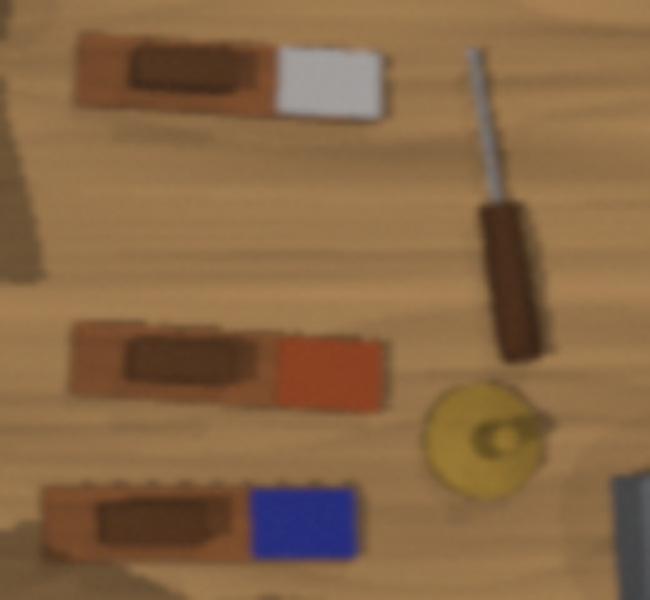

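```bash
python3 - <<'E'
from h import *
from scipy.optimize import least_squares
c1=lambda u,v:(185+(u+.5)/5.3-.5,150+(v+.5)/5.3-.5)
c2=lambda u,v:(335+(u+.5)/5-.5,175+(v+.5)/5-.5)
def fit(L,P,x0):
    def w(p,X): c,s=np.cos(p[2]),np.sin(p[2]); return np.array([p[0]+c*X[0]-s*X[1],p[1]+s*X[0]+c*X[1],X[2]])
    f=lambda p:np.concatenate([proj('top0',w(p,X))-q for X,q in zip(L,P)])
    r=least_squares(f,x0); return r.x,np.abs(r.fun).max()
for n,pl,e in[('silver',[(277,46),(385,50),(381,121),(275,115)],[(78,33),(77,106)]),('copper',[(278,338),(386,341),(384,411),(277,405)],[(72,321),(69,397)]),('blue',[(250,488),(359,487),(358,560),(250,558)],[(41,485),(42,560)])]:
    L=[(.03,.02,.015),(.09,.02,.015),(.09,-.02,.015),(.03,-.02,.015),(-.09,.022,.012),(-.09,-.022,.012)]
    print(n,fit(L,[c2(*p) for p in pl+e],[.5,-.3,-1.57]))
L=[(-.17,.08,.02),(-.17,-.08,.02)];P=[c1(233,500),c1(530,510)]
# pedal tread plate corners: width 75
print('press corners',[px('top0',*p,.02) for p in P], fit(L,P,[.6,0,0]))
for nm,u,v,z in[('bedL',258,12,.02),('bedR',541,22,.02),('knob',163,400,.072),('knob a',185,365,.072),('knob b',141,435,.072),('ptrF',169,465,.03),('ptrB',176,352,.03),('redF',123,472,.02),('redB',130,340,.02),('barF',380,488,.029),('barB',383,322,.029),('pad',683,370,.072),('pedfl',613,438,.078),('pedfr',752,440,.078),('punchfront',395,243,.0705),('stopTL',127,360,.042),('stopBR',210,450,.042)]: print(nm,px('top0',*c1(u,v),z).round(4))
print('tray',[px('top0',u/1.42,v/1.42,.022).round(4) for u,v in[(138,297),(245,297),(134,408),(243,407)]])
E
```

```text
silver (array([ 0.63652952, -0.3688026 , -1.63523119]), np.float64(1.0302984397573596))
copper (array([ 0.46309654, -0.36079244, -1.63421645]), np.float64(0.9189987426373136))
blue (array([ 0.37339408, -0.34096308, -1.58248802]), np.float64(1.1162694660654893))
press corners [array([0.47778445, 0.08321162, 0.02      ]), array([ 0.47127426, -0.08063534,  0.02      ])] (array([ 0.64437773, -0.00543006, -0.03952085]), np.float64(0.6792453944707404))
bedL [0.7556 0.0722 0.02  ]
bedR [ 0.7487 -0.0891  0.02  ]
knob [0.5277 0.1151 0.072 ]
knob a [0.5464 0.1036 0.072 ]
knob b [0.509  0.1264 0.072 ]
ptrF [0.4965 0.1174 0.03  ]
ptrB [0.559  0.1145 0.03  ]
redF [0.4936 0.1442 0.02  ]
redB [0.5673 0.1417 0.02  ]
barF [0.4832 0.0016 0.029 ]
barB [5.752e-01 2.000e-04 2.900e-02]
pad [ 0.5421 -0.1623  0.072 ]
pedfl [ 0.5053 -0.1241  0.078 ]
pedfr [ 0.5038 -0.1976  0.078 ]
punchfront [ 0.6122 -0.0084  0.0705]
stopTL [0.5532 0.1395 0.042 ]
stopBR [0.5035 0.0935 0.042 ]
tray [array([0.5827, 0.4722, 0.022 ]), array([0.5813, 0.2497, 0.022 ]), array([0.3554, 0.4673, 0.022 ]), array([0.356 , 0.2467, 0.022 ])]
```

```bash
cat >> h.py <<'E'
from scipy.spatial.transform import Rotation as Ro
def Rd(th): c,s=np.cos(th),np.sin(th); return np.array([[c,s,0],[s,-c,0],[0,0,-1.]])
def plan(*W):
    "waypoints (x,y,z,theta_deg): increments of each from the one before, first from the measured pose"
    o=bot.get_obs(); p=o['eef_pos']; q=o['tool_rot']; R=Ro.from_quat([q[1],q[2],q[3],q[0]]).as_matrix()
    print('t',round(o['t'],2),'at',p.round(4),'th',np.degrees(np.arctan2(R[1,0],R[0,0])).round(1),'w',round(o['gripper_width'],3),'F',o['contact_force'].round(1),'gf',round(o['grasp_force'],1))
    for w in W:
        w=np.array(w,float); T=Rd(np.radians(w[3])); d=1e3*R.T@(w[:3]-p)
        print(w.round(4),'shift',d.round(1),'turn',np.degrees(Ro.from_matrix(R.T@T).as_rotvec()).round(1))
        p=w[:3];R=T
O=np.array([.644,-.0055]); YAW=-.036
def pr(x,y): c,s=np.cos(YAW),np.sin(YAW); return O+np.array([c*x-s*y,s*x+c*y])
E
python3 - <<'E'
from h import *
s=1.42
for n,u,v,z in[('knob',342,273,.072),('pad',424,333,.072),('sil',543,410,.015),('cop',473,453,.015),('blu',431,470,.015)]: print(n,px('side0',u/s,v/s,z).round(4))
for t in[(.6365,-.3688,-1.635),(.4631,-.3608,-1.634),(.3734,-.341,-1.582)]: print(np.array(t[:2])+.06*np.array([np.cos(t[2]),np.sin(t[2])]))
print('pad',pr(-.11,-.16),'knob',pr(-.12,.1164))
plan((.5277,.115,.16,149),(.5277,.115,.052,149))
E
```

```text
knob [0.5216 0.1044 0.072 ]
pad [ 0.5455 -0.1717  0.072 ]
sil [ 0.633  -0.4336  0.015 ]
cop [ 0.4558 -0.4246  0.015 ]
blu [ 0.3722 -0.4062  0.015 ]
[ 0.63265043 -0.42867638]
[ 0.4593103 -0.4206802]
[ 0.37272779 -0.40099623]
pad [ 0.52831252 -0.16143719] knob [0.52826725 0.11514365]
t 0.1 at [0.2835 0.612  0.2304] th 155.1 w 0.998 F [-0.4  0.4  0.1] gf 0.0
[5.277e-01 1.150e-01 1.600e-01 1.490e+02] shift [-430.5 -348.2   71.1] turn [-0.1  0.   6.1]
[5.277e-01 1.150e-01 5.200e-02 1.490e+02] shift [  0.   0. 108.] turn [0. 0. 0.]
```

Emit:
{"name": "step_arm", "arguments": {
  "increments": [
    [[1, -105, -85, 0, 0, 0, 6], [1, -215, -174, 0, 0, 0, 6], [1, -323, -261, 0, 0, 0, 6], [1, -430, -348, 20, 0, 0, 6], [1, -430, -348, 31, 0, 0, 6], [1, -430, -348, 31, 0, 0, 6], [1, -430, -348, 31, 0, 0, 6], [1, -430, -348, 31, 0, 0, 6], [1, -430, -348, 31, 0, 0, 6], [1, -430, -348, 31, 0, 0, 6]]
  ]
}}

```text
t: 0.93
eef_pos: [0.4673, 0.2371, 0.2104]
tool_rot: [-0.0, 0.266, 0.964, -0.0]
contact_force: [0.6, -0.5, 0.4]
gripper_width: 0.995
grasp_force: 0.0
```

Emit:
{"name": "step_arm", "arguments": {
  "increments": [
    [[1, 0, 0, 0, 0, 0, 0], [1, 0, 0, 0, 0, 0, 0], [1, 0, 0, 0, 0, 0, 0], [1, 0, 0, 0, 0, 0, 0], [1, 0, 0, 0, 0, 0, 0], [1, 0, 0, 0, 0, 0, 0]]
  ]
}}

```text
t: 1.43
eef_pos: [0.4665, 0.2406, 0.2106]
tool_rot: [-0.0, 0.265, 0.964, 0.0]
contact_force: [1.0, -0.5, -1.3]
gripper_width: 0.998
grasp_force: 0.0
```

```bash
python3 - <<'E'
from h import *
plan((.5277,.115,.16,149)); snap('wrist','w1',None,1.42)
for X in[(.5277,.115,.072),(.5464,.1036,.072),(.509,.1264,.072)]: print(1.42*proj('w1',X))
E
```

```text
t 1.43 at [0.4665 0.2406 0.2106] th 149.3 w 0.998 F [ 1.  -0.5 -1.3] gf 0.0
[5.277e-01 1.150e-01 1.600e-01 1.490e+02] shift [-116.8  -76.7   50.5] turn [ 0.  -0.   0.3]
[296.5877299  422.25857561]
[298.1505983  446.34623294]
[294.96313128 397.21950344]
```

View pics/w1.png

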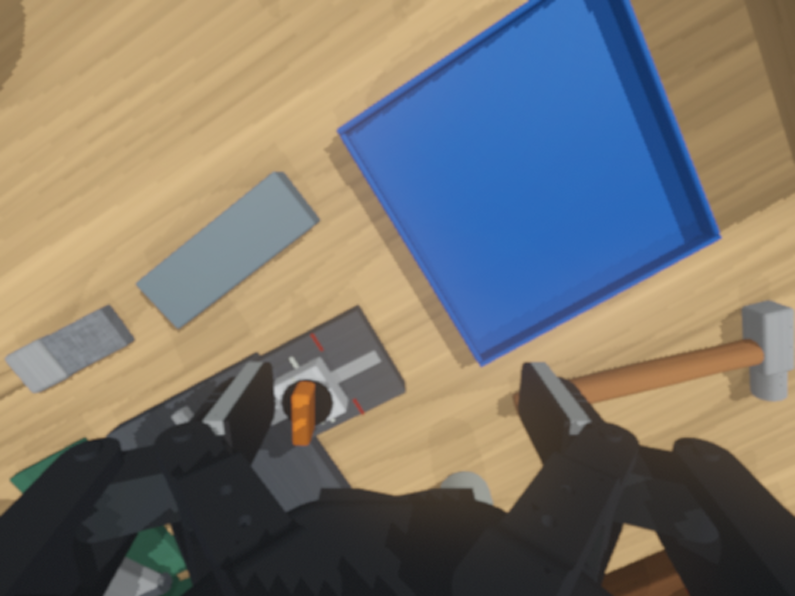

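The knob's bar is at about (303,412) of the wrist view, running vertically, a few pixels from the prediction.

```bash
python3 - <<'E'
from h import *
s=1.42
for u,v,z in[(303,412,.072),(304,384,.072),(302,440,.072),(313,390,.042),(340,131,.022),(484,363,.022),(719,237,.022)]: print(px('w1',u/s,v/s,z).round(4))
# two-view triangulation of knob: top & side & wrist
obs=[('top0',(185+163.5/5.3-.5,150+400.5/5.3-.5)),('side0',(342/s,273/s)),('w1',(303/s,412/s))]
from scipy.optimize import least_squares
f=lambda X:np.concatenate([proj(n,X)-q for n,q in obs]);r=least_squares(f,[.52,.11,.07]);print(r.x,r.fun)
E
```

```text
[0.5227 0.1244 0.072 ]
[0.5032 0.1386 0.072 ]
[0.5431 0.1095 0.072 ]
[0.5223 0.1271 0.042 ]
[0.3607 0.2554 0.022 ]
[0.5841 0.2604 0.022 ]
[0.5814 0.4723 0.022 ]
[0.52837146 0.11737673 0.05933037] [-0.16158091  0.25071267 -0.22981015  0.42833823  0.07852303  0.22959131]
```

Emit:
{"name": "step_arm", "arguments": {
  "increments": [
    [[1, -60, -40, 20, 0, 0, 0], [1, -114, -75, 40, 0, 0, 0], [1, -114, -75, 70, 0, 0, 0], [1, -114, -75, 100, 0, 0, 0], [1, -114, -75, 110, 0, 0, 0], [1, -114, -75, 110, 0, 0, 0], [1, -114, -75, 110, 0, 0, 0], [1, -114, -75, 110, 0, 0, 0], [1, -114, -75, 110, 0, 0, 0], [1, -114, -75, 110, 0, 0, 0]]
  ]
}}

```text
t: 2.32
eef_pos: [0.5273, 0.1179, 0.1023]
tool_rot: [0.001, 0.265, 0.964, 0.001]
contact_force: [0.4, -0.3, 0.3]
gripper_width: 0.997
grasp_force: 0.0
```

```bash
python3 - <<'E'
from h import *
plan((.5277,.117,.052,149)); snap('wrist','w2',None,1.42)
for X in[(.5277,.117,.072),bot.get_obs()['eef_pos']]: print(1.42*proj('w2',X))
E
```

```text
t 2.32 at [0.5273 0.1179 0.1023] th 149.2 w 0.997 F [ 0.4 -0.3  0.3] gf 0.0
[5.277e-01 1.170e-01 5.200e-02 1.490e+02] shift [-0.7 -0.7 50.3] turn [0.2 0.1 0.2]
[393.8601478  338.48720064]
[394.61885395 368.16460564]
```

View pics/w2.png

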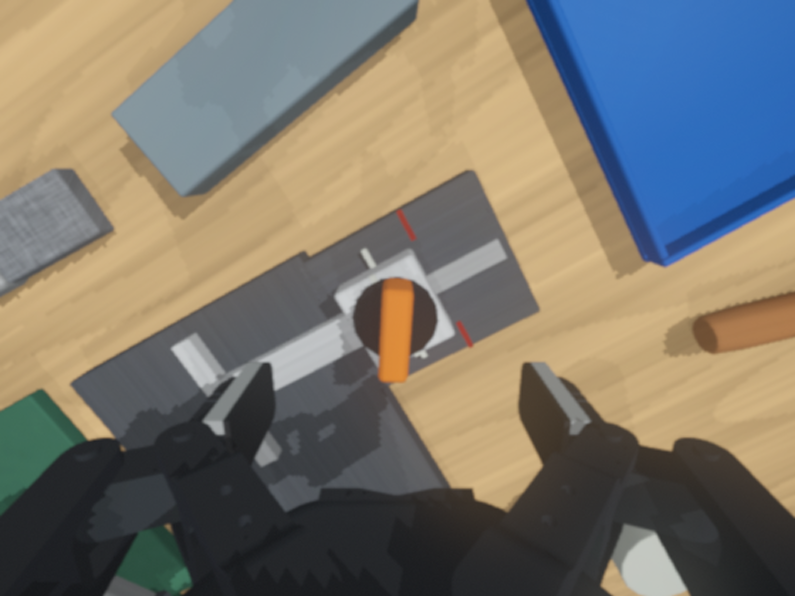

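The bar is centred at about (396,338), within 1 mm of the prediction, and aligned with the fingers. I'll lower and grip.

Emit:
{"name": "step_arm", "arguments": {
  "increments": [
    [[1, 0, 0, 25, 0, 0, 0], [1, 0, 0, 50, 0, 0, 0], [1, 0, 0, 50, 0, 0, 0], [-1, 0, 0, 50, 0, 0, 0], [-1, 0, 0, 50, 0, 0, 0], [-1, 0, 0, 50, 0, 0, 0], [-1, 0, 0, 50, 0, 0, 0], [-1, 0, 0, 50, 0, 0, 0], [-1, 0, 0, 50, 0, 0, 0], [-1, 0, 0, 50, 0, 0, 0]]
  ],
  "force": 50
}}

```text
t: 3.2
eef_pos: [0.5272, 0.1167, 0.0515]
tool_rot: [0.001, 0.266, 0.964, 0.001]
contact_force: [-1.0, 0.1, 5.6]
gripper_width: 0.15
grasp_force: 50.9
```

Emit:
{"name": "step_arm", "arguments": {
  "increments": [
    [[-1, 0, 0, 0, 0, 0, 0], [-1, 0, 0, 0, 0, 0, 0], [-1, 0, 0, 0, 0, 0, 0], [-1, 0, 0, 0, 0, 0, 0], [-1, 0, 0, 0, 0, 0, 0]]
  ]
}}

```text
t: 3.62
eef_pos: [0.5272, 0.1167, 0.0516]
tool_rot: [0.001, 0.266, 0.964, 0.001]
contact_force: [-1.0, 0.9, 5.8]
gripper_width: 0.151
grasp_force: 50.9
```

Emit:
{"name": "step_arm", "arguments": {
  "increments": [
    [[-1, 0, 0, 0, 0, 0, -7], [-1, 0, 0, 0, 0, 0, -14], [-1, 0, 0, 0, 0, 0, -21], [-1, 0, 0, 0, 0, 0, -28], [-1, 0, 0, 0, 0, 0, -35], [-1, 0, 0, 0, 0, 0, -42], [-1, 0, 0, 0, 0, 0, -49], [-1, 0, 0, 0, 0, 0, -56], [-1, 0, 0, 0, 0, 0, -62], [-1, 0, 0, 0, 0, 0, -62]]
  ]
}}

```text
t: 4.45
eef_pos: [0.5273, 0.1158, 0.0516]
tool_rot: [0.001, -0.271, 0.963, -0.0]
contact_force: [-1.1, -2.1, 5.4]
gripper_width: 0.152
grasp_force: 51.0
```

Emit:
{"name": "step_arm", "arguments": {
  "increments": [
    [[-1, 0, 0, 0, 0, 0, -5], [-1, 0, 0, 0, 0, 0, -10], [-1, 0, 0, 0, 0, 0, -10], [-1, 0, 0, 0, 0, 0, -10], [-1, 0, 0, 0, 0, 0, -10]]
  ]
}}

```text
t: 4.87
eef_pos: [0.5273, 0.1158, 0.0516]
tool_rot: [0.001, -0.349, 0.937, 0.0]
contact_force: [-0.9, 0.3, 6.5]
gripper_width: 0.147
grasp_force: 71.2
```

```bash
python3 - <<'E'
from h import *
print(bot.get_obs()['torque'])
p=pr(-.12,.1164); d=(pr(-.12,.1434)-p); x,y=np.array([.5272,.1167])+d
plan((x,y,.0515,77))
E
```

```text
[-0.06538984  0.25871928 -1.48705985]
t 4.87 at [0.5273 0.1158 0.0516] th -139.2 w 0.147 F [-0.9  0.3  6.5] gf 71.2
[5.282e-01 1.437e-01 5.150e-02 7.700e+01] shift [-18.9  20.6   0.1] turn [1.000e-01 0.000e+00 1.438e+02]
```

Emit:
{"name": "step_arm", "arguments": {
  "increments": [
    [[-1, 0, 0, 0, 0, 0, 2], [-1, -3, 3.3, 0, 0, 0, 2], [-1, -7, 7.6, 0, 0, 0, 2], [-1, -11, 11.9, 0, 0, 0, 2], [-1, -15, 16.2, 0, 0, 0, 2], [-1, -18.3, 19.8, 0, 0, 0, 2], [-1, -18.3, 19.8, 0, 0, 0, 2], [-1, -18.3, 19.8, 0, 0, 0, 2], [-1, -18.3, 19.8, 0, 0, 0, 2]]
  ]
}}

```text
t: 5.62
eef_pos: [0.5283, 0.1425, 0.0516]
tool_rot: [0.001, -0.333, 0.943, -0.0]
contact_force: [-0.3, -1.9, 6.3]
gripper_width: 0.148
grasp_force: 60.9
```

```bash
python3 - <<'E'
from h import *
print(bot.get_obs()['torque']);plan()
snap('wrist','w3',None,1.42)
E
```

```text
[-0.34173538  0.08462083 -1.05946944]
t 5.62 at [0.5283 0.1425 0.0516] th -141.1 w 0.148 F [-0.3 -1.9  6.3] gf 60.9
```

View pics/w3.png

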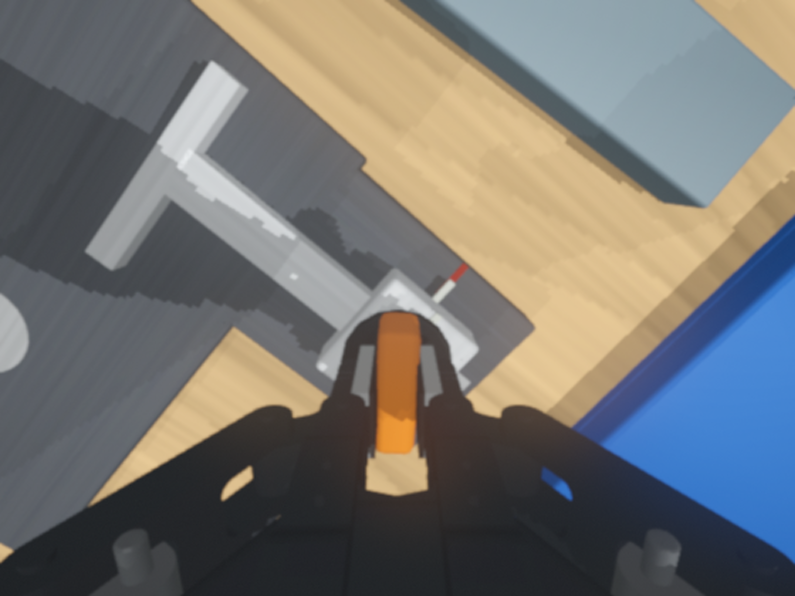

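The white pointer (445,290) runs straight into the red line (460,273). Aligned; I'll tighten.

Emit:
{"name": "step_arm", "arguments": {
  "increments": [
    [[-1, 0, 0, 0, 0, 0, 7], [-1, 0, 0, 0, 0, 0, 14], [-1, 0, 0, 0, 0, 0, 21], [-1, 0, 0, 0, 0, 0, 28], [-1, 0, 0, 0, 0, 0, 35], [-1, 0, 0, 0, 0, 0, 42], [-1, 0, 0, 0, 0, 0, 49], [-1, 0, 0, 0, 0, 0, 56], [-1, 0, 0, 0, 0, 0, 62], [-1, 0, 0, 0, 0, 0, 62]]
  ]
}}

```text
t: 6.5
eef_pos: [0.5282, 0.1433, 0.0515]
tool_rot: [0.001, 0.201, 0.98, 0.0]
contact_force: [-0.1, -0.9, 5.7]
gripper_width: 0.153
grasp_force: 51.0
```

Emit:
{"name": "step_arm", "arguments": {
  "increments": [
    [[-1, 0, 0, 0, 0, 0, 5], [-1, 0, 0, 0, 0, 0, 10], [-1, 0, 0, 0, 0, 0, 10], [-1, 0, 0, 0, 0, 0, 10], [-1, 0, 0, 0, 0, 0, 10]]
  ]
}}

```text
t: 6.92
eef_pos: [0.5283, 0.1435, 0.0516]
tool_rot: [0.001, 0.283, 0.959, 0.001]
contact_force: [0.3, -0.0, 5.0]
gripper_width: 0.15
grasp_force: 51.0
```

```bash
python3 - <<'E'
from h import *
print(bot.get_obs()['torque']);plan()
E
```

```text
[-0.03855849 -0.04253762 -0.10197805]
t 6.92 at [0.5283 0.1435 0.0516] th 147.1 w 0.15 F [ 0.3 -0.   5. ] gf 51.0
```

Emit:
{"name": "step_arm", "arguments": {
  "increments": [
    [[-1, 0, 0, 0, 0, 0, 3], [-1, 0, 0, 0, 0, 0, 5], [-1, 0, 0, 0, 0, 0, 5], [-1, 0, 0, 0, 0, 0, 5]]
  ]
}}

```text
t: 7.25
eef_pos: [0.5283, 0.1435, 0.0516]
tool_rot: [0.001, 0.324, 0.946, 0.001]
contact_force: [0.2, 1.0, 5.0]
gripper_width: 0.148
grasp_force: 50.9
```

```bash
python3 - <<'E'
from h import *
print(bot.get_obs()['torque'])
rx,ry=np.array([.6365,-.3688])-.03*np.array([np.cos(-1.635),np.sin(-1.635)])
plan((.5283,.1435,.13,142),(.54,.0,.17,120),(rx,ry,.12,86.3),(rx,ry,.014,86.3))
E
```

```text
[ 0.01261942 -0.07885222 -0.08729678]
t 7.25 at [0.5283 0.1435 0.0516] th 142.1 w 0.148 F [0.2 1.  5. ] gf 50.9
[5.283e-01 1.435e-01 1.300e-01 1.420e+02] shift [ -0.1   0.1 -78.4] turn [0.1 0.1 0.1]
[  0.54   0.     0.17 120.  ] shift [ -97.6 -105.9  -40. ] turn [ 0.  0. 22.]
[ 0.6384 -0.3389  0.12   86.3   ] shift [-342.7  -84.2   50. ] turn [ 0.   0.  33.7]
[ 6.384e-01 -3.389e-01  1.400e-02  8.630e+01] shift [  0.   0. 106.] turn [0. 0. 0.]
```

Emit:
{"name": "step_arm", "arguments": {
  "increments": [
    [[-1, 0, 0, 0, 0, 0, 3], [-1, 0, 0, 0, 0, 0, 6], [-1, 0, 0, 0, 0, 0, 6], [-1, 0, 0, 0, 0, 0, 6]]
  ]
}}

```text
t: 7.58
eef_pos: [0.5285, 0.1434, 0.0516]
tool_rot: [0.001, 0.371, 0.928, 0.0]
contact_force: [0.4, -1.5, 4.5]
gripper_width: 0.15
grasp_force: 61.0
```

```bash
python3 - <<'E'
from h import *
print(bot.get_obs()['torque']);plan()
E
```

```text
[-0.34599134 -0.14743473  1.36144887]
t 7.58 at [0.5285 0.1434 0.0516] th 136.4 w 0.15 F [ 0.4 -1.5  4.5] gf 61.0
```

Emit:
{"name": "step_arm", "arguments": {
  "increments": [
    [[0.6, 0, 0, 0, 0, 0, -2], [0.6, 0, 0, 0, 0, 0, -2], [0.6, 0, 0, 0, 0, 0, -2], [0.6, 0, 0, -1, 0, 0, -2], [0.6, 0, 0, -40, 0, 0, -2], [0.6, 0, 0, -80, 0, 0, -2], [0.6, 0, 0, -118, 0, 0, -2], [0.6, 0, 0, -118, 0, 0, -2], [0.6, 0, 0, -118, 0, 0, -2], [0.6, 0, 0, -118, 0, 0, -2]]
  ]
}}

```text
t: 8.42
eef_pos: [0.5268, 0.1433, 0.1684]
tool_rot: [-0.0, 0.357, 0.934, -0.0]
contact_force: [-0.6, 0.0, -1.8]
gripper_width: 0.797
grasp_force: 0.0
```

```bash
python3 - <<'E'
from h import *
rx,ry=np.array([.6365,-.3688])-.03*np.array([np.cos(-1.635),np.sin(-1.635)])
plan((.5,-.1,.17,110),(rx,ry,.12,86.3),(rx,ry,.014,86.3))
snap('top','top1')
im=np.load('pics/top1.npz')['image'].astype(float)-np.load('pics/top0.npz')['image']
for n,b in[('sil',(350,180,415,200)),('cop',(348,238,415,258)),('blu',(340,271,410,289))]: print(n,np.abs(im[b[1]:b[3],b[0]:b[2]]).mean().round(1))
E
```

```text
t 8.42 at [0.5268 0.1433 0.1684] th 138.1 w 0.797 F [-0.6  0.  -1.8] gf 0.0
[ 5.0e-01 -1.0e-01  1.7e-01  1.1e+02] shift [-142.4 -199.    -1.7] turn [-0.  -0.  28.1]
[ 0.6384 -0.3389  0.12   86.3   ] shift [-271.8   48.4   50. ] turn [ 0.   0.  23.7]
[ 6.384e-01 -3.389e-01  1.400e-02  8.630e+01] shift [  0.   0. 106.] turn [0. 0. 0.]
sil 8.3
cop 12.4
blu 6.3
```

Emit:
{"name": "step_arm", "arguments": {
  "increments": [
    [[0.6, -20, -28, 0, 0, 0, 4], [0.6, -40, -57, 0, 0, 0, 8], [0.6, -61, -85, 0, 0, 0, 12], [0.6, -81, -114, 0, 0, 0, 16], [0.6, -102, -142, 0, 0, 0, 20], [0.6, -122, -171, 0, 0, 0, 24], [0.6, -142, -199, 0, 0, 0, 28], [0.6, -142, -199, 0, 0, 0, 28], [0.6, -142, -199, 0, 0, 0, 28], [0.6, -142, -199, 0, 0, 0, 28]]
  ]
}}

```text
t: 9.3
eef_pos: [0.4995, -0.099, 0.1674]
tool_rot: [-0.001, 0.572, 0.82, -0.001]
contact_force: [0.8, 0.1, 0.0]
gripper_width: 0.797
grasp_force: 0.0
```

Emit:
{"name": "step_arm", "arguments": {
  "increments": [
    [[0.6, -34, 6, 0, 0, 0, 3], [0.6, -68, 12, 0, 0, 0, 6], [0.6, -102, 18, 0, 0, 0, 9], [0.6, -136, 24, 0, 0, 0, 12], [0.6, -170, 30, 0, 0, 0, 15], [0.6, -204, 36, 10, 0, 0, 18], [0.6, -238, 42, 30, 0, 0, 21], [0.6, -272, 48.4, 50, 0, 0, 23.7], [0.6, -272, 48.4, 50, 0, 0, 23.7], [0.6, -272, 48.4, 50, 0, 0, 23.7]]
  ]
}}

```text
t: 10.13
eef_pos: [0.6388, -0.3375, 0.1146]
tool_rot: [-0.002, 0.728, 0.685, -0.001]
contact_force: [0.0, 0.2, -0.0]
gripper_width: 0.796
grasp_force: 0.0
```

```bash
python3 - <<'E'
from h import *
rx,ry=np.array([.6365,-.3688])-.03*np.array([np.cos(-1.635),np.sin(-1.635)])
plan((rx,ry,.12,86.3),(rx,ry,.014,86.3))
snap('wrist','w4',None,1.42)
for X in[(rx,ry,.038),bot.get_obs()['eef_pos']]: print(1.42*proj('w4',X))
E
```

```text
t 10.13 at [ 0.6388 -0.3375  0.1146] th 86.5 w 0.796 F [ 0.   0.2 -0. ] gf 0.0
[ 0.6384 -0.3389  0.12   86.3   ] shift [-1.4 -0.3 -5.4] turn [-0.3 -0.1  0.2]
[ 6.384e-01 -3.389e-01  1.400e-02  8.630e+01] shift [  0.   0. 106.] turn [0. 0. 0.]
[395.61493584 307.7374261 ]
[396.62431874 369.36001734]
```

View pics/w4.png

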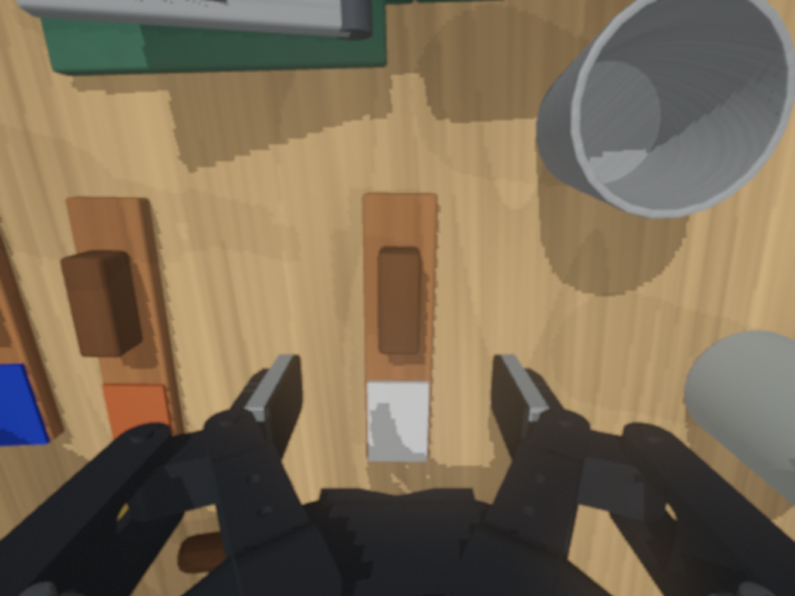

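```bash
python3 - <<'E'
from h import *
s=1.42
for u,v,z in[(400,194,.012),(398,461.5,.015),(399.5,300,.038),(398.5,381,.015)]: print(px('w4',u/s,v/s,z).round(4))
E
```

```text
[ 0.6444 -0.2792  0.012 ]
[ 0.6326 -0.458   0.015 ]
[ 0.6408 -0.3345  0.038 ]
[ 0.6366 -0.3965  0.015 ]
```

Emit:
{"name": "step_arm", "arguments": {
  "increments": [
    [[0.6, 0, 1.6, 30, 0, 0, 0], [0.6, 0, 1.6, 60, 0, 0, 0], [0.6, 0, 1.6, 85, 0, 0, 0], [0.6, 0, 1.6, 97, 0, 0, 0], [0.6, 0, 1.6, 97, 0, 0, 0], [0.6, 0, 1.6, 97, 0, 0, 0], [0.6, 0, 1.6, 97, 0, 0, 0]]
  ]
}}

```text
t: 10.77
eef_pos: [0.6424, -0.3386, 0.024]
tool_rot: [0.001, 0.728, 0.685, 0.001]
contact_force: [0.0, 0.3, 0.3]
gripper_width: 0.806
grasp_force: 0.0
```

Emit:
{"name": "step_arm", "arguments": {
  "increments": [
    [[0.6, 1, -1.7, 6, 0, 0, 0.2], [0.6, 1, -1.7, 8.5, 0, 0, 0.2], [0.6, 1, -1.7, 8.5, 0, 0, 0.2], [-1, 1, -1.7, 8.5, 0, 0, 0.2], [-1, 1, -1.7, 8.5, 0, 0, 0.2], [-1, 1, -1.7, 8.5, 0, 0, 0.2], [-1, 1, -1.7, 8.5, 0, 0, 0.2], [-1, 1, -1.7, 8.5, 0, 0, 0.2], [-1, 1, -1.7, 8.5, 0, 0, 0.2], [-1, 1, -1.7, 8.5, 0, 0, 0.2]]
  ],
  "force": 60
}}

```text
t: 11.6
eef_pos: [0.6396, -0.3376, 0.0135]
tool_rot: [0.0, 0.73, 0.684, 0.0]
contact_force: [0.7, -0.2, 2.9]
gripper_width: 0.269
grasp_force: 60.7
```

Emit:
{"name": "step_arm", "arguments": {
  "increments": [
    [[-1, 0, 0, 0, 0, 0, 0], [-1, 0, 0, 0, 0, 0, 0], [-1, 0, 0, 0, 0, 0, 0]]
  ]
}}

```text
t: 11.85
eef_pos: [0.6396, -0.3376, 0.0135]
tool_rot: [0.0, 0.73, 0.684, 0.0]
contact_force: [1.1, -0.8, 3.8]
gripper_width: 0.274
grasp_force: 60.8
```

```bash
python3 - <<'E'
from h import *
D=np.degrees(YAW)+180
def P(x,y,z): return (*pr(x,y),z,D)
p=bot.get_obs()['eef_pos']
plan((p[0],p[1],.17,86.7),(.49,-.14,.17,130),P(-.24,0,.17),P(-.24,0,.048),P(-.09,0,.045),P(-.09,0,.0355))
E
```

```text
t 11.85 at [ 0.6396 -0.3376  0.0135] th 86.2 w 0.274 F [ 1.1 -0.8  3.8] gf 60.8
[ 0.6396 -0.3376  0.17   86.7   ] shift [-0.000e+00  1.000e-01 -1.565e+02] turn [ 0.   0.  -0.5]
[  0.49  -0.14   0.17 130.  ] shift [ 188.7 -160.7    0. ] turn [  0.    0.  -43.3]
[4.042000e-01 3.100000e-03 1.700000e-01 1.779374e+02] shift [164.8  26.2   0. ] turn [  0.    0.  -47.9]
[4.042000e-01 3.100000e-03 4.800000e-02 1.779374e+02] shift [  0.   0. 122.] turn [0. 0. 0.]
[ 5.541000e-01 -2.300000e-03  4.500000e-02  1.779374e+02] shift [-150.    0.    3.] turn [0. 0. 0.]
[ 5.541000e-01 -2.300000e-03  3.550000e-02  1.779374e+02] shift [0.  0.  9.5] turn [0. 0. 0.]
```

Emit:
{"name": "step_arm", "arguments": {
  "increments": [
    [[-1, 0, 0, -10, 0, 0, 0], [-1, 0, 0, -40, 0, 0, 0], [-1, 0, 0, -80, 0, 0, 0], [-1, 0, 0, -120, 0, 0, 0], [-1, 0, 0, -156, 0, 0, 0], [-1, 0, 0, -156, 0, 0, 0], [-1, 0, 0, -156, 0, 0, 0], [-1, 0, 0, -156, 0, 0, 0]]
  ]
}}

```text
t: 12.52
eef_pos: [0.6385, -0.3365, 0.1681]
tool_rot: [-0.001, 0.73, 0.684, -0.0]
contact_force: [-1.2, 0.1, -2.9]
gripper_width: 0.268
grasp_force: 60.2
```

Emit:
{"name": "step_arm", "arguments": {
  "increments": [
    [[-1, 23, -24, 0, 0, 0, -5.5], [-1, 46, -48, 0, 0, 0, -11], [-1, 70, -72, 0, 0, 0, -16.5], [-1, 93, -96, 0, 0, 0, -22], [-1, 116, -120, 0, 0, 0, -27.5], [-1, 139, -144, 0, 0, 0, -33], [-1, 162, -168, 0, 0, 0, -38.5], [-1, 185.3, -192.3, 0, 0, 0, -43.8], [-1, 185.3, -192.3, 0, 0, 0, -43.8], [-1, 185.3, -192.3, 0, 0, 0, -43.8]]
  ]
}}

```text
t: 13.35
eef_pos: [0.4571, -0.138, 0.1676]
tool_rot: [-0.002, 0.421, 0.907, -0.0]
contact_force: [1.4, -0.4, -1.4]
gripper_width: 0.268
grasp_force: 60.1
```

Emit:
{"name": "step_arm", "arguments": {
  "increments": [
    [[-1, 18, 10, 0, 0, 0, -6.8], [-1, 36, 20, 0, 0, 0, -13.6], [-1, 54, 31, 0, 0, 0, -20.5], [-1, 72, 41, 0, 0, 0, -27.3], [-1, 90, 51, 0, 0, 0, -34.2], [-1, 108, 62, 0, 0, 0, -41], [-1, 125.5, 71.5, 0, 0, 0, -47.9], [-1, 125.5, 71.5, 0, 0, 0, -47.9], [-1, 125.5, 71.5, 0, 0, 0, -47.9], [-1, 125.5, 71.5, 0, 0, 0, -47.9]]
  ]
}}

```text
t: 14.18
eef_pos: [0.4338, 0.0012, 0.1686]
tool_rot: [-0.0, 0.019, 1.0, -0.0]
contact_force: [-0.2, -1.0, -2.5]
gripper_width: 0.269
grasp_force: 60.1
```

```bash
python3 - <<'E'
from h import *
D=np.degrees(YAW)+180
def P(x,y,z): return (*pr(x,y),z,D)
plan(P(-.21,0,.048),P(-.09,0,.048),P(-.09,0,.0345))
E
```

```text
t 14.18 at [0.4338 0.0012 0.1686] th 177.8 w 0.269 F [-0.2 -1.  -2.5] gf 60.1
[4.341000e-01 2.100000e-03 4.800000e-02 1.779374e+02] shift [ -0.4   1.  120.6] turn [-0.  -0.1 -0.2]
[ 5.541000e-01 -2.300000e-03  4.800000e-02  1.779374e+02] shift [-120.    0.    0.] turn [0. 0. 0.]
[ 5.541000e-01 -2.300000e-03  3.450000e-02  1.779374e+02] shift [ 0.   0.  13.5] turn [0. 0. 0.]
```

Emit:
{"name": "step_arm", "arguments": {
  "increments": [
    [[-1, 0, 1, 40, 0, 0, 0], [-1, 0, 1, 80, 0, 0, 0], [-1, 0, 1, 110, 0, 0, 0], [-1, 0, 1, 120, 0, 0, 0], [-1, 0, 1, 120, 0, 0, 0], [-1, 0, 1, 120, 0, 0, 0], [-1, 0, 1, 120, 0, 0, 0]]
  ]
}}

```text
t: 14.77
eef_pos: [0.4347, 0.0025, 0.0498]
tool_rot: [0.001, 0.019, 1.0, -0.0]
contact_force: [0.3, 0.3, -1.5]
gripper_width: 0.266
grasp_force: 60.0
```

Emit:
{"name": "step_arm", "arguments": {
  "increments": [
    [[-1, -20, 0, 0, 0, 0, 0], [-1, -45, 0, 0, 0, 0, 0], [-1, -70, 0, 0, 0, 0, 0], [-1, -95, 0, 0, 0, 0, 0], [-1, -115, 0, 0, 0, 0, 0], [-1, -120, 0, 0, 0, 0, 0], [-1, -120, 0, 0, 0, 0, 0], [-1, -120, 0, 0, 0, 0, 0], [-1, -120, 0, 0, 0, 0, 0]]
  ]
}}

```text
t: 15.52
eef_pos: [0.5521, -0.0012, 0.0494]
tool_rot: [-0.001, 0.018, 1.0, 0.0]
contact_force: [-0.2, -0.8, -2.3]
gripper_width: 0.272
grasp_force: 60.1
```

```bash
python3 - <<'E'
from h import *
D=np.degrees(YAW)+180
def P(x,y,z): return (*pr(x,y),z,D)
plan(P(-.09,0,.0345))
snap('wrist','w5',None,1.42);snap('side','s5',(250,120,370,260),4)
E
```

```text
t 15.52 at [ 0.5521 -0.0012  0.0494] th 177.9 w 0.272 F [-0.2 -0.8 -2.3] gf 60.1
[ 5.541000e-01 -2.300000e-03  3.450000e-02  1.779374e+02] shift [-2.  -0.9 14.9] turn [ 0.  -0.1 -0. ]
```

View pics/w5.png

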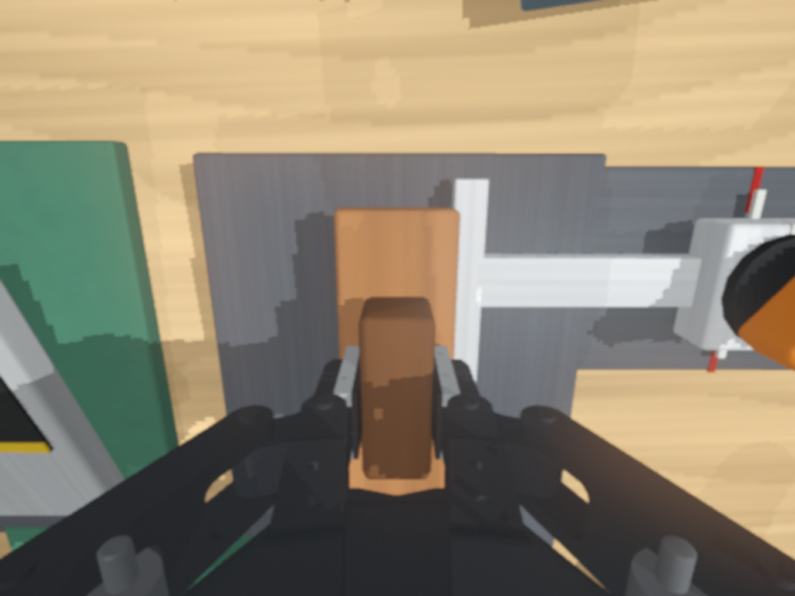

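The wrist view shows the holder (back edge at row 210, columns 336–458) parallel to the bed (front edge row 155, columns 196–604), with the pointers on the red lines.

```bash
python3 - <<'E'
from h import *
s=1.42
c=[px('w5',u/s,v/s,z) for u,v,z in[(195,155.5,.02),(605,155.5,.02),(336,210,.048),(458.5,210,.048),(453.5,180,.029),(488.5,180,.029)]]
for x in c: print(x.round(4))
B=(c[0]+c[1])/2; H=(c[2]+c[3])/2; w=(c[1]-c[0])[:2]; print('width',np.linalg.norm(w),np.linalg.norm((c[3]-c[2])[:2]),'yaw',np.degrees(np.arctan2(-w[0],w[1])))
yv=w/np.linalg.norm(w); xv=np.array([yv[1],-yv[0]]); d=(H-B)[:2]; print('holder back ahead of front edge',d@xv,'lateral',d@yv)
A=B[:2]+.17*xv; print('press origin',A)
E
```

```text
[ 0.4726 -0.0768  0.02  ]
[0.4783 0.0833 0.02  ]
[ 0.493  -0.0193  0.048 ]
[0.4945 0.0221 0.048 ]
[0.4852 0.0229 0.029 ]
[0.4857 0.0361 0.029 ]
width 0.16022555672851066 0.04149846481185389 yaw -2.050434323360438
holder back ahead of front edge 0.01833184349841984 lateral -0.001147265587384853
press origin [ 0.64535109 -0.00286858]
```

```bash
python3 - <<'E'
from h import *
im=np.load('pics/w5.npz')['image'].astype(int)
for r in (119,123,127,131,136,140,144): print('ptr',r,[tuple(x) for x in im[r,526:540]])
for r in (247,250,253,257,260): print('ptrF',r,[tuple(x) for x in im[r,494:512]])
for r in (130,140,170,200,230): print('bar',r,im[r,310:350].sum(1).tolist())
d=np.load('pics/w5.npz'); print(-d['R'].T@d['t'])
E
```

```text
ptr 119 [(np.int64(105), np.int64(109), np.int64(117)), (np.int64(105), np.int64(109), np.int64(117)), (np.int64(104), np.int64(109), np.int64(116)), (np.int64(105), np.int64(106), np.int64(113)), (np.int64(107), np.int64(95), np.int64(100)), (np.int64(127), np.int64(71), np.int64(73)), (np.int64(164), np.int64(52), np.int64(48)), (np.int64(188), np.int64(53), np.int64(46)), (np.int64(193), np.int64(55), np.int64(46)), (np.int64(194), np.int64(56), np.int64(48)), (np.int64(189), np.int64(61), np.int64(55)), (np.int64(169), np.int64(79), np.int64(79)), (np.int64(134), np.int64(96), np.int64(101)), (np.int64(107), np.int64(104), np.int64(111))]
ptr 123 [(np.int64(108), np.int64(113), np.int64(120)), (np.int64(107), np.int64(112), np.int64(119)), (np.int64(107), np.int64(111), np.int64(117)), (np.int64(108), np.int64(104), np.int64(111)), (np.int64(124), np.int64(83), np.int64(87)), (np.int64(159), np.int64(56), np.int64(56)), (np.int64(180), np.int64(49), np.int64(44)), (np.int64(186), np.int64(51), np.int64(45)), (np.int64(186), np.int64(51), np.int64(45)), (np.int64(183), np.int64(58
[... 8102 characters left out ...]
42, 548, 425, 374, 372, 374, 374, 372]
bar 170 [464, 465, 465, 464, 465, 463, 464, 462, 460, 459, 456, 452, 495, 597, 660, 676, 677, 676, 672, 669, 665, 664, 669, 675, 682, 684, 684, 681, 680, 677, 654, 574, 446, 387, 384, 387, 389, 387, 384, 382]
bar 200 [463, 464, 465, 466, 467, 465, 465, 463, 461, 459, 466, 519, 604, 657, 671, 671, 667, 663, 660, 658, 660, 669, 675, 679, 678, 675, 674, 675, 675, 672, 671, 669, 670, 669, 669, 669, 670, 670, 670, 670]
bar 230 [456, 457, 456, 457, 458, 460, 459, 456, 452, 479, 556, 625, 655, 662, 661, 658, 654, 654, 654, 661, 670, 674, 674, 672, 670, 667, 652, 587, 467, 386, 373, 376, 376, 376, 374, 374, 374, 377, 378, 375]
[0.48014558 0.0014963  0.19086964]
```

Emit:
{"name": "step_arm", "arguments": {
  "increments": [
    [[-1, -2, -1, 4, 0, 0, 0], [-1, -2, -1, 8, 0, 0, 0], [-1, -2, -1, 12, 0, 0, 0], [-1, -2, -1, 15, 0, 0, 0], [-1, -2, -1, 15, 0, 0, 0], [-1, -2, -1, 15, 0, 0, 0], [-1, -2, -1, 15, 0, 0, 0]]
  ]
}}

```text
t: 16.2
eef_pos: [0.5553, -0.0022, 0.0338]
tool_rot: [-0.0, 0.018, 1.0, -0.0]
contact_force: [0.2, -0.4, -3.1]
gripper_width: 0.268
grasp_force: 60.2
```

```bash
python3 - <<'E'
from h import *
plan(); snap('side','s6',(250,120,400,240),5.3);snap('wrist','w6')
s=1.42
E
```

```text
t 16.2 at [ 0.5553 -0.0022  0.0338] th 177.9 w 0.268 F [ 0.2 -0.4 -3.1] gf 60.2
```

View pics/s6.png

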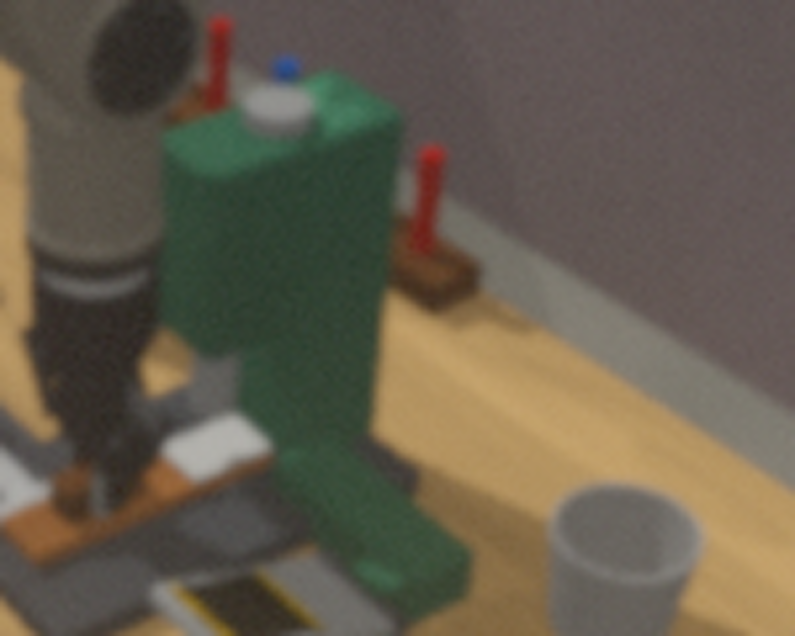

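Emit:
{"name": "step_arm", "arguments": {
  "increments": [
    [[-0.1, 0, 0, 0, 0, 0, 0], [-0.1, 0, 0, 0, 0, 0, 0], [-0.1, 0, 0, 0, 0, 0, 0], [-0.1, 0, 0, 0, 0, 0, 0], [-0.1, 0, 0, -20, 0, 0, 0], [-0.1, 0, 0, -50, 0, 0, 0], [-0.1, 0, 0, -85, 0, 0, 0], [-0.1, 0, 0, -100, 0, 0, 0], [-0.1, 0, 0, -100, 0, 0, 0], [-0.1, 0, 0, -100, 0, 0, 0]]
  ]
}}

```text
t: 17.13
eef_pos: [0.5561, -0.002, 0.1351]
tool_rot: [0.001, 0.018, 1.0, 0.0]
contact_force: [-0.7, 0.1, -0.3]
gripper_width: 0.448
grasp_force: 0.0
```

Emit:
{"name": "step_arm", "arguments": {
  "increments": [
    [[-1, 4, -35, 0, 0, 0, 0], [-1, 8, -70, 0, 0, 0, 0], [-1, 12, -105, 0, 0, 0, 0], [-1, 16, -140, 0, 0, 0, 0], [-1, 16, -161, 0, 0, 0, 0], [-1, 16, -161, 20, 0, 0, 0], [-1, 16, -161, 40, 0, 0, 0], [-1, 16, -161, 50, 0, 0, 0], [-1, 16, -161, 50, 0, 0, 0], [-1, 16, -161, 50, 0, 0, 0]]
  ]
}}

```text
t: 17.97
eef_pos: [0.5329, -0.162, 0.0831]
tool_rot: [-0.001, 0.018, 1.0, 0.0]
contact_force: [-0.6, -0.4, -0.2]
gripper_width: 0.001
grasp_force: 0.0
```

```bash
python3 - <<'E'
from h import *
plan(); snap('top','top2',(185,150,335,260),5.3)
E
```

```text
t 17.97 at [ 0.5329 -0.162   0.0831] th 178.0 w 0.001 F [-0.6 -0.4 -0.2] gf 0.0
```

View pics/top2.png

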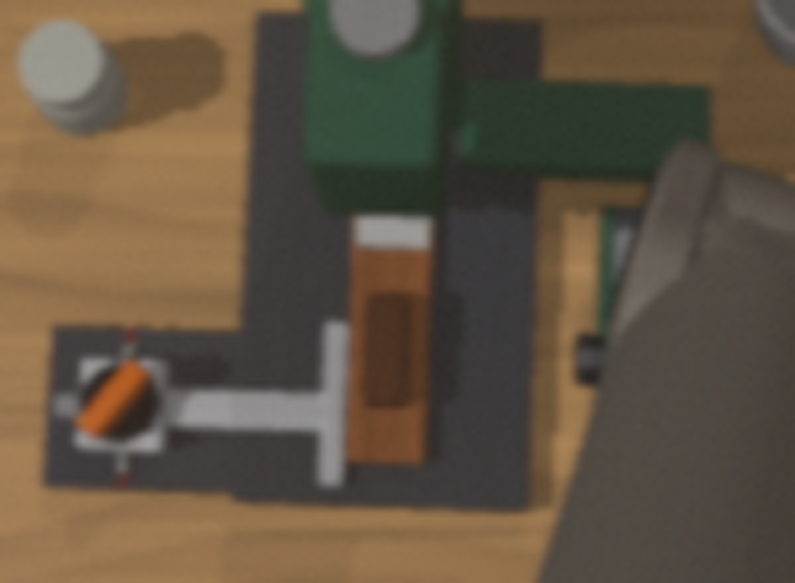

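The plate lies centred on the anvil disc's line (column ~394 vs 395), with the stop beside it on the red lines. I'll press the treadle.

Emit:
{"name": "step_arm", "arguments": {
  "increments": [
    [[-1, 0, 0, 10, 0, 0, 0], [-1, 0, 0, 18, 0, 0, 0], [-1, 0, 0, 26, 0, 0, 0], [-1, 0, 0, 33, 0, 0, 0], [-1, 0, 0, 38, 0, 0, 0], [-1, 0, 0, 38, 0, 0, 0], [-1, 0, 0, 38, 0, 0, 0]]
  ]
}}

```text
t: 18.6
eef_pos: [0.5315, -0.1624, 0.046]
tool_rot: [-0.002, 0.018, 1.0, 0.0]
contact_force: [-8.0, 1.3, 12.1]
gripper_width: -0.001
grasp_force: 6.2
```

Emit:
{"name": "step_arm", "arguments": {
  "increments": [
    [[-1, 0, 0, 3, 0, 0, 0], [-1, 0, 0, 6, 0, 0, 0], [-1, 0, 0, 6, 0, 0, 0], [-1, 0, 0, 6, 0, 0, 0]]
  ]
}}

```text
t: 18.93
eef_pos: [0.5311, -0.1624, 0.0403]
tool_rot: [-0.002, 0.018, 1.0, 0.001]
contact_force: [-9.4, 1.4, 14.0]
gripper_width: 0.002
grasp_force: 7.6
```

```bash
python3 - <<'E'
from h import *
plan()
E
```

```text
t 18.93 at [ 0.5311 -0.1624  0.0403] th 177.9 w 0.002 F [-9.4  1.4 14. ] gf 7.6
```

Emit:
{"name": "step_arm", "arguments": {
  "increments": [
    [[-1, 0, 0, 1.5, 0, 0, 0], [-1, 0, 0, 3, 0, 0, 0], [-1, 0, 0, 3, 0, 0, 0], [-1, 0, 0, 3, 0, 0, 0]]
  ]
}}

```text
t: 19.27
eef_pos: [0.5312, -0.1625, 0.0397]
tool_rot: [-0.002, 0.018, 1.0, 0.001]
contact_force: [-17.3, 3.7, 40.7]
gripper_width: 0.001
grasp_force: 20.6
```

Emit:
{"name": "step_arm", "arguments": {
  "increments": [
    [[-1, 0, 0, -20, 0, 0, 0], [-1, 0, 0, -50, 0, 0, 0], [-0.1, 0, 0, -85, 0, 0, 0], [-0.1, 0, 0, -97, 0, 0, 0], [-0.1, -3, 30, -97, 0, 0, 0], [-0.1, -7, 70, -97, 0, 0, 0], [-0.1, -11, 110, -97, 0, 0, 0], [-0.1, -16, 150, -97, 0, 0, 0], [-0.1, -16, 161, -97, 0, 0, 0], [-0.1, -16, 161, -97, 0, 0, 0]]
  ]
}}

```text
t: 20.1
eef_pos: [0.5558, 0.0034, 0.1336]
tool_rot: [-0.0, 0.014, 1.0, 0.001]
contact_force: [-0.0, -0.5, 0.0]
gripper_width: 0.449
grasp_force: 0.0
```

Emit:
{"name": "step_arm", "arguments": {
  "increments": [
    [[-0.1, 0, 0, 0, 0, 0, 0], [-0.1, 0, 0, 0, 0, 0, 0], [-0.1, 0, 0, 0, 0, 0, 0]]
  ]
}}

```text
t: 20.35
eef_pos: [0.5552, -0.0043, 0.134]
tool_rot: [-0.0, 0.019, 1.0, -0.0]
contact_force: [-0.3, 0.6, 0.0]
gripper_width: 0.451
grasp_force: 0.0
```

```bash
python3 - <<'E'
from h import *
plan((.5553,-.0022,.034,177.9))
E
```

```text
t 20.35 at [ 0.5552 -0.0043  0.134 ] th 177.8 w 0.451 F [-0.3  0.6  0. ] gf 0.0
[ 5.553e-01 -2.200e-03  3.400e-02  1.779e+02] shift [ -0.    2.2 100. ] turn [-0.  -0.  -0.1]
```

Emit:
{"name": "step_arm", "arguments": {
  "increments": [
    [[-0.1, 0, 1, 35, 0, 0, 0], [-0.1, 0, 1, 70, 0, 0, 0], [-0.1, 0, 1, 95, 0, 0, 0], [-0.1, 0, 1, 99.5, 0, 0, 0], [-0.1, 0, 1, 99.5, 0, 0, 0], [-0.1, 0, 1, 99.5, 0, 0, 0], [-1, 0, 1, 99.5, 0, 0, 0], [-1, 0, 1, 99.5, 0, 0, 0], [-1, 0, 1, 99.5, 0, 0, 0], [-1, 0, 1, 99.5, 0, 0, 0]]
  ]
}}

```text
t: 21.18
eef_pos: [0.5571, -0.0015, 0.0366]
tool_rot: [0.002, 0.018, 1.0, 0.0]
contact_force: [-1.4, -1.4, 7.2]
gripper_width: 0.266
grasp_force: 60.2
```

Emit:
{"name": "step_arm", "arguments": {
  "increments": [
    [[-1, 0, 0, 0, 0, 0, 0], [-1, 0, 0, 0, 0, 0, 0], [-1, 0, 0, -6, 0, 0, 0], [-1, 0, 0, -12, 0, 0, 0], [-1, 0, 0, -12, 0, 0, 0], [-1, 0, 0, -12, 0, 0, 0]]
  ]
}}

```text
t: 21.68
eef_pos: [0.556, -0.001, 0.0473]
tool_rot: [0.001, 0.018, 1.0, 0.0]
contact_force: [0.2, -2.4, -2.9]
gripper_width: 0.265
grasp_force: 58.8
```

```bash
python3 - <<'E'
from h import *
# tray centre, holder origin spots; ridge 30 mm behind origin (world yaw ~0)
T=np.array([.469,.3595])
plan((*pr(-.22,0),.048,178),(*pr(-.22,0),.15,178),(T[0]-.03,T[1]+.065,.15,180),(T[0]-.03,T[1]+.065,.0205,180))
snap('wrist','w7')
E
```

```text
t 21.68 at [ 0.556  -0.001   0.0473] th 178.0 w 0.265 F [ 0.2 -2.4 -2.9] gf 58.8
[4.241e-01 2.400e-03 4.800e-02 1.780e+02] shift [131.9  -1.3  -0.9] turn [ 0.   0.1 -0. ]
[4.241e-01 2.400e-03 1.500e-01 1.780e+02] shift [   0.    0. -102.] turn [0. 0. 0.]
[4.390e-01 4.245e-01 1.500e-01 1.800e+02] shift [-1.000e-01  4.223e+02  0.000e+00] turn [ 0.  0. -2.]
[4.390e-01 4.245e-01 2.050e-02 1.800e+02] shift [  0.    0.  129.5] turn [0. 0. 0.]
```

Emit:
{"name": "step_arm", "arguments": {
  "increments": [
    [[-1, 25, 0, 0, 0, 0, 0], [-1, 55, 0, 0, 0, 0, 0], [-1, 85, 0, 0, 0, 0, 0], [-1, 115, 0, 0, 0, 0, 0], [-1, 130, 0, 0, 0, 0, 0], [-1, 130, 0, -20, 0, 0, 0], [-1, 130, 0, -60, 0, 0, 0], [-1, 130, 0, -100, 0, 0, 0], [-1, 130, 0, -100, 0, 0, 0], [-1, 130, 0, -100, 0, 0, 0]]
  ]
}}

```text
t: 22.57
eef_pos: [0.4272, 0.0039, 0.1484]
tool_rot: [0.003, 0.018, 1.0, 0.001]
contact_force: [-0.1, 0.9, -3.2]
gripper_width: 0.27
grasp_force: 59.5
```

Emit:
{"name": "step_arm", "arguments": {
  "increments": [
    [[-1, 0, 40, 0, 0, 0, -1], [-1, 0, 80, 0, 0, 0, -2], [-1, 0, 120, 0, 0, 0, -2], [-1, 0, 160, 0, 0, 0, -2], [-1, 0, 200, 0, 0, 0, -2], [-1, 0, 240, 0, 0, 0, -2], [-1, 0, 280, 0, 0, 0, -2], [-1, 0, 320, 0, 0, 0, -2], [-1, 0, 360, 0, 0, 0, -2], [-1, 0, 400, 0, 0, 0, -2]]
  ]
}}

```text
t: 23.4
eef_pos: [0.4385, 0.4043, 0.1439]
tool_rot: [-0.002, 0.0, 1.0, -0.001]
contact_force: [0.7, -0.3, -3.2]
gripper_width: 0.268
grasp_force: 59.6
```

Emit:
{"name": "step_arm", "arguments": {
  "increments": [
    [[-1, 0, 0, 0, 0, 0, 0], [-1, 0, 0, 0, 0, 0, 0], [-1, 0, 0, 0, 0, 0, 0], [-1, 0, 0, 0, 0, 0, 0]]
  ]
}}

```text
t: 23.73
eef_pos: [0.4397, 0.4009, 0.145]
tool_rot: [-0.001, 0.001, 1.0, -0.001]
contact_force: [0.0, -0.0, -1.6]
gripper_width: 0.265
grasp_force: 59.8
```

```bash
python3 - <<'E'
from h import *
plan((.439,.4175,.15,180),(.439,.4175,.022,180)); snap('wrist','w8',None,1.42)
E
```

```text
t 23.73 at [0.4397 0.4009 0.145 ] th 179.8 w 0.265 F [ 0.  -0.  -1.6] gf 59.8
[4.390e-01 4.175e-01 1.500e-01 1.800e+02] shift [ 0.8 16.6 -5. ] turn [-0.2 -0.1 -0.2]
[4.390e-01 4.175e-01 2.200e-02 1.800e+02] shift [  0.   0. 128.] turn [0. 0. 0.]
```

View pics/w8.png

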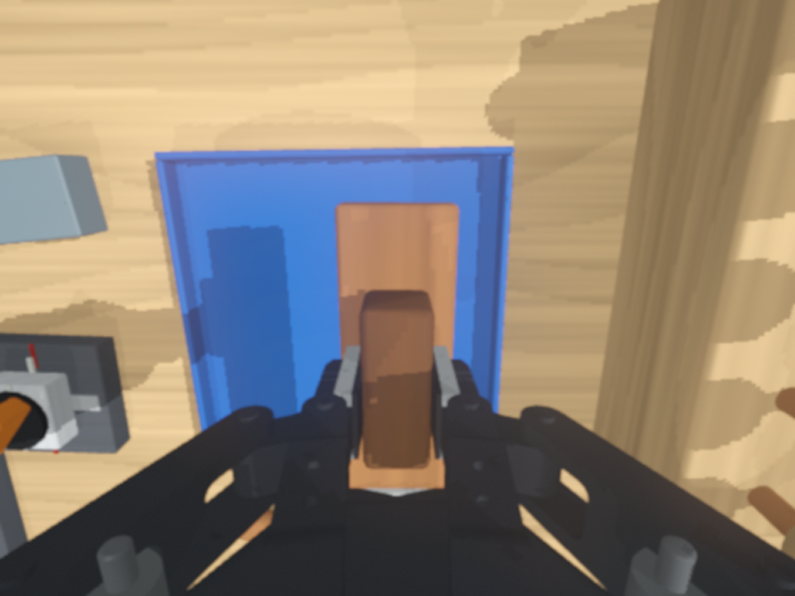

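```bash
python3 - <<'E'
from h import *
s=1.42
for u,v,z in[(157,155,.022),(513,149,.022),(398,205,.142)]: print(px('w8',u/s,v/s,z).round(4))
E
```

```text
[0.3597 0.256  0.022 ]
[0.3568 0.4713 0.022 ]
[0.3798 0.4018 0.142 ]
```

Emit:
{"name": "step_arm", "arguments": {
  "increments": [
    [[-1, 0, 16, 0, 0, 0, 0], [-1, 0, 16, 35, 0, 0, 0], [-1, 0, 16, 70, 0, 0, 0], [-1, 0, 16, 100, 0, 0, 0], [-1, 0, 16, 115, 0, 0, 0], [-1, 0, 16, 120, 0, 0, 0], [-1, 0, 16, 120, 0, 0, 0], [-1, 0, 16, 120, 0, 0, 0], [-1, 0, 16, 120, 0, 0, 0]]
  ]
}}

```text
t: 24.53
eef_pos: [0.4411, 0.4198, 0.0283]
tool_rot: [0.001, 0.001, 1.0, 0.001]
contact_force: [-0.1, -0.1, -2.6]
gripper_width: 0.269
grasp_force: 59.8
```

Emit:
{"name": "step_arm", "arguments": {
  "increments": [
    [[-1, 0, -1, 3, 0, 0, 0], [-1, 0, -1, 6, 0, 0, 0], [-1, 0, -1, 7, 0, 0, 0], [-1, 0, -1, 7, 0, 0, 0], [-1, 0, -1, 7, 0, 0, 0]]
  ]
}}

```text
t: 24.95
eef_pos: [0.4407, 0.4188, 0.0217]
tool_rot: [0.001, 0.001, 1.0, 0.001]
contact_force: [-1.4, -3.6, 11.6]
gripper_width: 0.265
grasp_force: 61.7
```

Emit:
{"name": "step_arm", "arguments": {
  "increments": [
    [[0, 0, 0, -0.5, 0, 0, 0], [0, 0, 0, -0.5, 0, 0, 0], [0, 0, 0, -0.5, 0, 0, 0], [0, 0, 0, -0.5, 0, 0, 0], [0, 0, 0, -20, 0, 0, 0], [0, 0, 0, -60, 0, 0, 0], [0, 0, 0, -100, 0, 0, 0], [0, 0, 0, -135, 0, 0, 0], [0, 0, 0, -135, 0, 0, 0], [0, 0, 0, -135, 0, 0, 0]]
  ]
}}

```text
t: 25.78
eef_pos: [0.4411, 0.4194, 0.157]
tool_rot: [0.002, 0.001, 1.0, 0.002]
contact_force: [-0.2, 0.2, -1.2]
gripper_width: 0.5
grasp_force: 0.0
```

```bash
python3 - <<'E'
from h import *
plan()
snap('top','top3')
a=np.load('pics/top3.npz')['image'];b=np.load('pics/top0.npz')['image']
d=np.abs(a.astype(int)-b).sum(2)
for n,im in(('0',b),('3',a)):
  hsv=cv2.cvtColor(im,cv2.COLOR_RGB2HSV)
  for c,lo,hi in(('blue',(115,120,60),(125,255,255)),('cop',(3,170,110),(11,255,255))):
    m=cv2.inRange(hsv,lo,hi); m[:,:330]=0; m[:,430:]=0;m[:170]=0;m[300:]=0
    ys,xs=np.nonzero(m); print(n,c,len(xs),xs.mean() if len(xs) else 0,ys.mean() if len(xs) else 0,cv2.minAreaRect(np.c_[xs,ys].astype(np.float32)) if len(xs) else 0)
E
```

```text
t 25.78 at [0.4411 0.4194 0.157 ] th 179.9 w 0.5 F [-0.2  0.2 -1.2] gf 0.0
0 blue 254 395.2755905511811 279.03937007874015 ((395.5, 279.0), (12.0, 19.0), 90.0)
0 cop 281 400.02846975088966 249.38434163701066 ((400.0, 249.5), (13.0, 20.0), 90.0)
3 blue 243 395.02880658436214 279.0987654320988 ((395.0, 279.0), (12.0, 18.0), 90.0)
3 cop 288 396.6076388888889 258.38194444444446 ((396.5, 258.5), (13.0, 21.0), 90.0)
```

```bash
python3 - <<'E'
from h import *
im=np.load('pics/top3.npz')['image'][...,::-1]
cv2.imwrite('pics/c3.png',cv2.resize(im[230:295,335:425],None,fx=8,fy=8,interpolation=cv2.INTER_CUBIC))
E
```

```text
(no output)
```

View pics/c3.png

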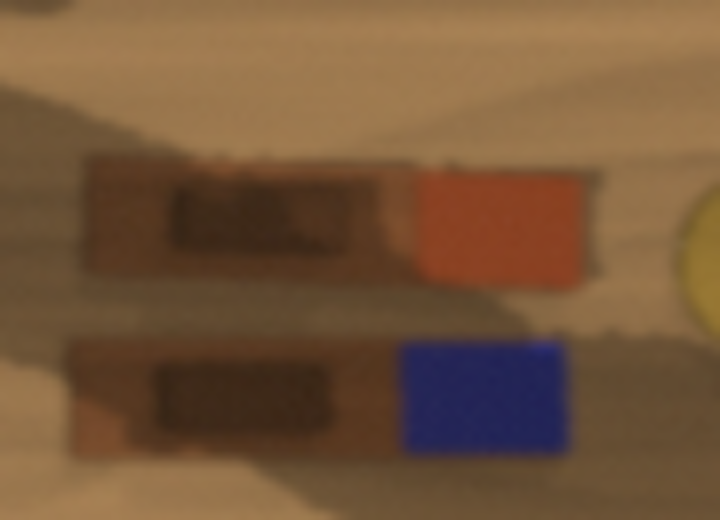

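Copper has been knocked about 26 mm nearer; its plate corners are at (417,170)–(584,289) of the crop, and blue is unmoved. Refit.

```bash
cat >> h.py <<'E'
from scipy.optimize import least_squares
HL=[(.03,.02,.015),(.09,.02,.015),(.09,-.02,.015),(.03,-.02,.015),(-.09,.022,.012),(-.09,-.022,.012)]
def fit(name,P,x0,L=HL):
    def w(p,X): c,s=np.cos(p[2]),np.sin(p[2]); return np.array([p[0]+c*X[0]-s*X[1],p[1]+s*X[0]+c*X[1],X[2]])
    f=lambda p:np.concatenate([proj(name,w(p,X))-q for X,q in zip(L,P)])
    r=least_squares(f,x0); return r.x,np.abs(r.fun).max()
def ridge(p): return np.array(p[:2])-.03*np.array([np.cos(p[2]),np.sin(p[2])])
E
python3 - <<'E'
from h import *
c=lambda p:(335+(p[0]+.5)/8-.5,230+(p[1]+.5)/8-.5)
for n,P in(('cop',[(417,170),(587,172),(584,289),(418,285),(88,155),(85,275)]),('blue',[(403,342),(569,342),(570,455),(403,453),(72,340),(70,459)])):
    r=fit('top3',[c(p) for p in P],[.44,-.35,-1.57]); print(n,r,ridge(r[0]),np.degrees(r[0][2])+180)
    if n=='cop': rc=(*ridge(r[0]),); th=np.degrees(r[0][2])+180
plan((.44,.16,.17,140),(.44,-.1,.17,115),(*rc,.12,th))
E
```

```text
cop (array([ 0.43598205, -0.34938849, -1.61102094]), np.float64(0.6262366227751386)) [ 0.43718847 -0.31941276] 87.69529928833158
blue (array([ 0.37284856, -0.34125963, -1.57710962]), np.float64(0.36386970376543104)) [ 0.37303796 -0.31126023] 89.63827495711327
t 25.83 at [0.44   0.4184 0.155 ] th 179.9 w 0.497 F [-0.1 -0.  -1.2] gf 0.0
[  0.44   0.16   0.17 140.  ] shift [-2.000e-01 -2.584e+02 -1.530e+01] turn [ 0.1  0.  39.9]
[ 4.40e-01 -1.00e-01  1.70e-01  1.15e+02] shift [-167.1 -199.2    0. ] turn [ 0.  0. 25.]
[ 0.4372 -0.3194  0.12   87.6953] shift [-197.7  -95.3   50. ] turn [ 0.   0.  27.3]
```

Emit:
{"name": "step_arm", "arguments": {
  "increments": [
    [[0, 0, -32, -2, 0, 0, 5], [0, 0, -64, -4, 0, 0, 10], [0, 0, -97, -6, 0, 0, 15], [0, 0, -129, -8, 0, 0, 20], [0, 0, -161, -10, 0, 0, 25], [0, 0, -194, -12, 0, 0, 30], [0, 0, -226, -14, 0, 0, 35], [0, 0, -258, -15, 0, 0, 40], [0, 0, -258, -15, 0, 0, 40]]
  ]
}}

```text
t: 26.58
eef_pos: [0.4382, 0.1529, 0.1679]
tool_rot: [-0.001, 0.348, 0.937, -0.003]
contact_force: [-0.5, -0.2, -0.2]
gripper_width: 0.496
grasp_force: 0.0
```

Emit:
{"name": "step_arm", "arguments": {
  "increments": [
    [[0, -21, -25, 0, 0, 0, 3], [0, -42, -50, 0, 0, 0, 6], [0, -63, -75, 0, 0, 0, 9], [0, -84, -100, 0, 0, 0, 12], [0, -105, -125, 0, 0, 0, 16], [0, -126, -150, 0, 0, 0, 19], [0, -147, -175, 0, 0, 0, 22], [0, -167, -199, 0, 0, 0, 25], [0, -167, -199, 0, 0, 0, 25]]
  ]
}}

```text
t: 27.33
eef_pos: [0.4379, -0.1053, 0.1686]
tool_rot: [-0.0, 0.542, 0.84, -0.002]
contact_force: [-0.7, -0.3, -0.3]
gripper_width: 0.498
grasp_force: 0.0
```

Emit:
{"name": "step_arm", "arguments": {
  "increments": [
    [[0.2, -30, -15, 0, 0, 0, 4], [0.2, -60, -30, 0, 0, 0, 8], [0.2, -90, -45, 0, 0, 0, 12], [0.2, -120, -60, 0, 0, 0, 16], [0.2, -150, -73, 15, 0, 0, 20], [0.2, -180, -87, 30, 0, 0, 24], [0.2, -198, -95, 50, 0, 0, 27.3], [0.2, -198, -95, 50, 0, 0, 27.3], [0.2, -198, -95, 50, 0, 0, 27.3], [0.2, -198, -95, 50, 0, 0, 27.3]]
  ]
}}

```text
t: 28.17
eef_pos: [0.4365, -0.3179, 0.1186]
tool_rot: [-0.001, 0.721, 0.693, -0.0]
contact_force: [-0.0, 0.6, -0.6]
gripper_width: 0.598
grasp_force: 0.0
```

Emit:
{"name": "step_arm", "arguments": {
  "increments": [
    [[0.2, 0, 0, 0, 0, 0, 0], [0.2, 0, 0, 0, 0, 0, 0], [0.2, 0, 0, 0, 0, 0, 0]]
  ]
}}

```text
t: 28.42
eef_pos: [0.4375, -0.3182, 0.1201]
tool_rot: [0.0, 0.721, 0.693, 0.0]
contact_force: [-0.2, -0.2, 0.1]
gripper_width: 0.598
grasp_force: 0.0
```

```bash
python3 - <<'E'
from h import *
plan((.4372,-.3194,.016,87.7))
snap('wrist','w9',None,1.42)
print(1.42*proj('w9',(.4372,-.3194,.038)))
E
```

```text
t 28.42 at [ 0.4375 -0.3182  0.1201] th 87.8 w 0.598 F [-0.2 -0.2  0.1] gf 0.0
[ 4.372e-01 -3.194e-01  1.600e-02  8.770e+01] shift [ -1.2  -0.4 104.1] turn [ 0.1 -0.   0.1]
[394.76891092 304.07242873]
```

View pics/w9.png

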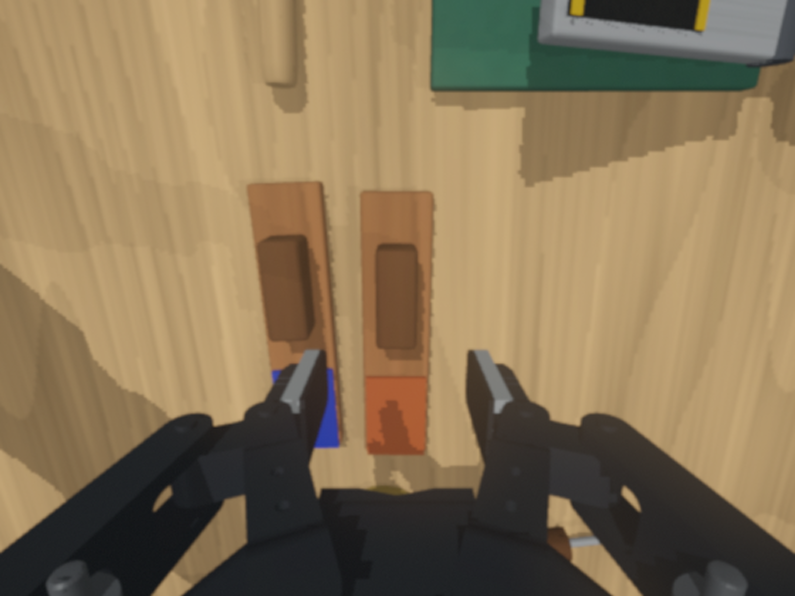

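```bash
python3 - <<'E'
from h import *
s=1.42
P=[(365,377),(365.5,453),(425.5,453.5),(427,377),(432.5,192),(361,192)]
# order: HL plate corners (+x end is image bottom; holder +y = world +x = image right)
P=[(427,377),(425.5,453.5),(366,453.5),(365,377),(433,192),(361,192)]
r=fit('w9',[(u/s,v/s) for u,v in P],[.436,-.349,-1.61]);print(r,ridge(r[0]),np.degrees(r[0][2])+180)
P=[(339,446.5)]
plan((*ridge(r[0]),.016,np.degrees(r[0][2])+180))
E
```

```text
(array([ 0.43700148, -0.34812942, -1.61395365]), np.float64(1.2194346864324928)) [ 0.4382958  -0.31815735] 87.52726744792112
t 28.47 at [ 0.4374 -0.3184  0.1201] th 87.7 w 0.6 F [0.8 0.7 0.8] gf 0.0
[ 4.38300e-01 -3.18200e-01  1.60000e-02  8.75273e+01] shift [  0.3   0.8 104.1] turn [ 0.1 -0.   0.2]
```

Emit:
{"name": "step_arm", "arguments": {
  "increments": [
    [[0.2, 0, 0.8, 35, 0, 0, 0], [0.2, 0, 0.8, 70, 0, 0, 0], [0.2, 0, 0.8, 95, 0, 0, 0], [0.2, 0, 0.8, 105, 0, 0, 0], [0.2, 0, 0.8, 105, 0, 0, 0], [0.2, 0, 0.8, 105, 0, 0, 0], [0.2, 0, 0.8, 105, 0, 0, 0], [-1, 0, 0.8, 105, 0, 0, 0], [-1, 0, 0.8, 105, 0, 0, 0], [-1, 0, 0.8, 105, 0, 0, 0]]
  ],
  "force": 60
}}

```text
t: 29.3
eef_pos: [0.4385, -0.3197, 0.016]
tool_rot: [0.001, 0.722, 0.692, 0.001]
contact_force: [0.1, 1.5, 8.5]
gripper_width: 0.27
grasp_force: 60.4
```

Emit:
{"name": "step_arm", "arguments": {
  "increments": [
    [[-1, 0, 0, 0, 0, 0, 0], [-1, 0, 0, 0, 0, 0, 0], [-1, 0, 0, 0, 0, 0, 0], [-1, 0, 0, 0, 0, 0, 0]]
  ]
}}

```text
t: 29.63
eef_pos: [0.4385, -0.3197, 0.0161]
tool_rot: [0.001, 0.722, 0.692, 0.001]
contact_force: [-0.3, 0.6, 7.3]
gripper_width: 0.265
grasp_force: 60.4
```

```bash
python3 - <<'E'
from h import *
p=bot.get_obs()['eef_pos']
plan((p[0],p[1],.16,87.7),(.45,-.16,.16,130),(.434,.0016,.16,177.9))
E
```

```text
t 29.63 at [ 0.4385 -0.3197  0.0161] th 87.6 w 0.265 F [-0.3  0.6  7.3] gf 60.4
[ 0.4385 -0.3197  0.16   87.7   ] shift [-1.000e-01  3.000e-01 -1.439e+02] turn [ 0.1  0.  -0.1]
[  0.45  -0.16   0.16 130.  ] shift [160.    5.1   0. ] turn [  0.    0.  -42.3]
[4.340e-01 1.600e-03 1.600e-01 1.779e+02] shift [134.1  91.6   0. ] turn [  0.    0.  -47.9]
```

Emit:
{"name": "step_arm", "arguments": {
  "increments": [
    [[-1, 0, 0, -10, 0, 0, 0], [-1, 0, 0, -40, 0, 0, 0], [-1, 0, 0, -80, 0, 0, 0], [-1, 0, 0, -120, 0, 0, 0], [-1, 0, 0, -147, 0, 0, 0], [-1, 0, 0, -147, 0, 0, 0], [-1, 0, 0, -147, 0, 0, 0]]
  ]
}}

```text
t: 30.22
eef_pos: [0.4385, -0.3195, 0.1636]
tool_rot: [0.002, 0.721, 0.692, 0.001]
contact_force: [-0.4, -0.0, -2.4]
gripper_width: 0.266
grasp_force: 59.4
```

Emit:
{"name": "step_arm", "arguments": {
  "increments": [
    [[-1, 20, 1, 0, 0, 0, -5.5], [-1, 40, 1, 0, 0, 0, -11], [-1, 60, 2, 0, 0, 0, -16.5], [-1, 80, 3, 0, 0, 0, -22], [-1, 100, 4, 0, 0, 0, -27.5], [-1, 120, 5, 0, 0, 0, -33], [-1, 140, 5, 0, 0, 0, -38.5], [-1, 160, 5, 0, 0, 0, -42.3], [-1, 160, 5, 0, 0, 0, -42.3], [-1, 160, 5, 0, 0, 0, -42.3]]
  ]
}}

```text
t: 31.05
eef_pos: [0.4482, -0.1582, 0.1605]
tool_rot: [-0.001, 0.422, 0.906, -0.0]
contact_force: [-0.5, -0.2, -1.7]
gripper_width: 0.266
grasp_force: 59.3
```

Emit:
{"name": "step_arm", "arguments": {
  "increments": [
    [[-1, 19, 13, 0, 0, 0, -6.8], [-1, 38, 26, 0, 0, 0, -13.6], [-1, 57, 39, 0, 0, 0, -20.5], [-1, 76, 52, 0, 0, 0, -27.3], [-1, 95, 65, 0, 0, 0, -34.2], [-1, 115, 78, 0, 0, 0, -41], [-1, 134, 91.6, 0, 0, 0, -47.9], [-1, 134, 91.6, 0, 0, 0, -47.9], [-1, 134, 91.6, 0, 0, 0, -47.9], [-1, 134, 91.6, 0, 0, 0, -47.9]]
  ]
}}

```text
t: 31.88
eef_pos: [0.4331, 0.0008, 0.1612]
tool_rot: [-0.001, 0.02, 1.0, -0.0]
contact_force: [0.2, -0.1, -1.6]
gripper_width: 0.267
grasp_force: 59.3
```

Emit:
{"name": "step_arm", "arguments": {
  "increments": [
    [[-1, 0, 0, 0, 0, 0, 0], [-1, 0, 0, 0, 0, 0, 0], [-1, 0, 0, 0, 0, 0, 0]]
  ]
}}

```text
t: 32.13
eef_pos: [0.4334, 0.0011, 0.1615]
tool_rot: [-0.0, 0.02, 1.0, -0.0]
contact_force: [-0.1, 0.0, -1.5]
gripper_width: 0.263
grasp_force: 59.3
```

```bash
python3 - <<'E'
from h import *
plan((.434,.0021,.05,177.9),(.556,-.0022,.05,177.9))
E
```

```text
t 32.13 at [0.4334 0.0011 0.1615] th 177.7 w 0.263 F [-0.1  0.  -1.5] gf 59.3
[4.340e-01 2.100e-03 5.000e-02 1.779e+02] shift [ -0.6   1.  111.5] turn [-0.  -0.  -0.2]
[ 5.560e-01 -2.200e-03  5.000e-02  1.779e+02] shift [-122.1    0.2    0. ] turn [0. 0. 0.]
```

Emit:
{"name": "step_arm", "arguments": {
  "increments": [
    [[-1, 0, 1, 40, 0, 0, 0], [-1, 0, 1, 80, 0, 0, 0], [-1, 0, 1, 105, 0, 0, 0], [-1, 0, 1, 111, 0, 0, 0], [-1, 0, 1, 111, 0, 0, 0], [-1, 0, 1, 111, 0, 0, 0]]
  ]
}}

```text
t: 32.63
eef_pos: [0.4341, 0.0027, 0.0513]
tool_rot: [0.0, 0.019, 1.0, -0.0]
contact_force: [1.2, -0.2, -1.4]
gripper_width: 0.262
grasp_force: 59.2
```

Emit:
{"name": "step_arm", "arguments": {
  "increments": [
    [[-1, -20, 0, 0, 0, 0, 0], [-1, -45, 0, 0, 0, 0, 0], [-1, -70, 0, 0, 0, 0, 0], [-1, -95, 0, 0, 0, 0, 0], [-1, -115, 0, 0, 0, 0, 0], [-1, -122, 0, 0, 0, 0, 0], [-1, -122, 0, 0, 0, 0, 0], [-1, -122, 0, 0, 0, 0, 0], [-1, -122, 0, 0, 0, 0, 0]]
  ]
}}

```text
t: 33.38
eef_pos: [0.554, -0.0016, 0.0511]
tool_rot: [-0.0, 0.019, 1.0, 0.0]
contact_force: [0.0, -0.2, -1.8]
gripper_width: 0.268
grasp_force: 59.3
```

```bash
cat >> h.py <<'E'
def holderback(name,z=.048):
    "orange board's back edge and side edges in a press-loading wrist picture -> centre relative to TCP prediction"
    im=np.load(f'pics/{name}.npz')['image']; hsv=cv2.cvtColor(im,cv2.COLOR_RGB2HSV)
    m=cv2.inRange(hsv,(5,110,60),(16,255,255)); m[:, :225]=0; m[:,330:]=0; m[:125]=0
    rows=[r for r in range(125,200) if (m[r]>0).sum()>50]; r0=rows[0]
    cs=np.nonzero(m[r0+4])[0]; print('row',r0,'cols',cs.min(),cs.max(),(m[r0+4]>0).sum())
    H=px(name,(cs.min()+cs.max())/2,r0-.5,z); print('back centre',H.round(4)); return H
E
python3 - <<'E'
from h import *
print('ref w5 (hand: .4938,.0014)'); holderback('w5')
snap('wrist','w10'); plan(); holderback('w10')
E
```

```text
ref w5 (hand: .4938,.0014)
row 147 cols 236 321 86
back centre [0.4931 0.0008 0.048 ]
t 33.43 at [ 0.5539 -0.0015  0.0509] th 177.8 w 0.266 F [ 0.2 -0.  -1.7] gf 59.3
row 143 cols 237 321 85
back centre [0.4932 0.0009 0.048 ]
```

Emit:
{"name": "step_arm", "arguments": {
  "increments": [
    [[-1, -2, -0.8, 4, 0, 0, 0], [-1, -2, -0.8, 8, 0, 0, 0], [-1, -2, -0.8, 12, 0, 0, 0], [-1, -2, -0.8, 15, 0, 0, 0], [-1, -2, -0.8, 15, 0, 0, 0], [-1, -2, -0.8, 15, 0, 0, 0]]
  ]
}}

```text
t: 33.93
eef_pos: [0.5567, -0.0025, 0.036]
tool_rot: [-0.001, 0.019, 1.0, 0.0]
contact_force: [-3.9, -0.3, 9.6]
gripper_width: 0.27
grasp_force: 60.9
```

Emit:
{"name": "step_arm", "arguments": {
  "increments": [
    [[-0.1, 0, 0, -0.5, 0, 0, 0], [-0.1, 0, 0, -0.5, 0, 0, 0], [-0.1, 0, 0, -0.5, 0, 0, 0], [-0.1, 0, 0, -0.5, 0, 0, 0], [-0.1, 0, 0, -20, 0, 0, 0], [-0.1, 0, 0, -50, 0, 0, 0], [-0.1, 0, 0, -85, 0, 0, 0], [-0.1, 0, 0, -100, 0, 0, 0], [-0.1, 0, 0, -100, 0, 0, 0], [-0.1, 0, 0, -100, 0, 0, 0]]
  ]
}}

```text
t: 34.77
eef_pos: [0.5579, -0.0023, 0.1363]
tool_rot: [0.001, 0.019, 1.0, 0.0]
contact_force: [-0.2, -0.3, -0.1]
gripper_width: 0.449
grasp_force: 0.0
```

Emit:
{"name": "step_arm", "arguments": {
  "increments": [
    [[-1, 4, -35, 0, 0, 0, 0], [-1, 8, -70, 0, 0, 0, 0], [-1, 12, -105, 0, 0, 0, 0], [-1, 16, -140, 0, 0, 0, 0], [-1, 18, -160, 0, 0, 0, 0], [-1, 18, -160, 20, 0, 0, 0], [-1, 18, -160, 40, 0, 0, 0], [-1, 18, -160, 50, 0, 0, 0], [-1, 18, -160, 50, 0, 0, 0], [-1, 18, -160, 50, 0, 0, 0]]
  ]
}}

```text
t: 35.6
eef_pos: [0.5325, -0.1612, 0.0845]
tool_rot: [-0.001, 0.019, 1.0, 0.0]
contact_force: [0.4, -0.5, 1.1]
gripper_width: 0.0
grasp_force: 0.0
```

```bash
python3 - <<'E'
from h import *
plan(); snap('top','top4')
# compare holder on bed: plate visible part / board back edge silver(top2) vs copper(top4)
for n in('top2','top4'):
    im=np.load(f'pics/{n}.npz')['image']; hsv=cv2.cvtColor(im,cv2.COLOR_RGB2HSV)
    m=cv2.inRange(hsv,(4,90,60),(16,255,255)); m[:,:245]=0;m[:,272:]=0;m[:185]=0;m[245:]=0
    ys,xs=np.nonzero(m); print(n,xs.mean(),xs.min(),xs.max(),ys.max(),cv2.minAreaRect(np.c_[xs,ys].astype(np.float32)))
for c,lo,hi in(('blue',(115,120,60),(125,255,255)),):
    m=cv2.inRange(hsv,lo,hi); m[:,:330]=0; m[:,430:]=0;m[:170]=0;m[310:]=0
    ys,xs=np.nonzero(m); print(c,len(xs),xs.mean(),ys.mean())
E
```

```text
t 35.6 at [ 0.5325 -0.1612  0.0845] th 177.9 w 0.0 F [ 0.4 -0.5  1.1] gf 0.0
top2 258.0047543581617 250 266 237 ((258.052734375, 216.70742797851562), (15.316905975341797, 40.982276916503906), 1.6846843957901)
top4 258.18353576248313 250 267 237 ((258.4598693847656, 213.52525329589844), (15.994461059570312, 47.32571792602539), 1.5074357986450195)
blue 253 395.2371541501976 279.0474308300395
```

Emit:
{"name": "step_arm", "arguments": {
  "increments": [
    [[-1, 0, 0, 10, 0, 0, 0], [-1, 0, 0, 20, 0, 0, 0], [-1, 0, 0, 30, 0, 0, 0], [-1, 0, 0, 38, 0, 0, 0], [-1, 0, 0, 44, 0, 0, 0], [-1, 0, 0, 46, 0, 0, 0], [-1, 0, 0, 46, 0, 0, 0], [-1, 0, 0, 46, 0, 0, 0]]
  ]
}}

```text
t: 36.32
eef_pos: [0.5306, -0.1616, 0.04]
tool_rot: [-0.002, 0.019, 1.0, 0.001]
contact_force: [-10.2, 1.4, 18.2]
gripper_width: -0.001
grasp_force: 9.1
```

Emit:
{"name": "step_arm", "arguments": {
  "increments": [
    [[-1, 0, 0, 1, 0, 0, 0], [-1, 0, 0, 2, 0, 0, 0], [-1, 0, 0, 2, 0, 0, 0], [-1, 0, 0, 2, 0, 0, 0]]
  ]
}}

```text
t: 36.65
eef_pos: [0.5307, -0.1616, 0.0398]
tool_rot: [-0.002, 0.019, 1.0, 0.001]
contact_force: [-16.1, 2.9, 37.8]
gripper_width: 0.0
grasp_force: 18.9
```

Emit:
{"name": "step_arm", "arguments": {
  "increments": [
    [[-1, 0, 0, -20, 0, 0, 0], [-1, 0, 0, -50, 0, 0, 0], [-0.1, 0, 0, -85, 0, 0, 0], [-0.1, 0, 0, -98, 0, 0, 0], [-0.1, -3, 30, -98, 0, 0, 0], [-0.1, -7, 70, -98, 0, 0, 0], [-0.1, -11, 110, -98, 0, 0, 0], [-0.1, -16, 150, -98, 0, 0, 0], [-0.1, -18, 160, -98, 0, 0, 0], [-0.1, -18, 160, -98, 0, 0, 0]]
  ]
}}

```text
t: 37.48
eef_pos: [0.5579, 0.003, 0.1351]
tool_rot: [0.0, 0.015, 1.0, 0.001]
contact_force: [0.1, -0.7, -0.2]
gripper_width: 0.453
grasp_force: 0.0
```

Emit:
{"name": "step_arm", "arguments": {
  "increments": [
    [[-0.1, 0, 0, 0, 0, 0, 0], [-0.1, 0, 0, 0, 0, 0, 0], [-0.1, 0, 0, 0, 0, 0, 0], [-0.1, 0, 0, 0, 0, 0, 0]]
  ]
}}

```text
t: 37.82
eef_pos: [0.5571, -0.0042, 0.1356]
tool_rot: [-0.0, 0.02, 1.0, -0.0]
contact_force: [1.2, -0.8, 1.1]
gripper_width: 0.447
grasp_force: 0.0
```

Emit:
{"name": "step_arm", "arguments": {
  "increments": [
    [[-0.1, 0, 1, 35, 0, 0, 0], [-0.1, 0, 1, 70, 0, 0, 0], [-0.1, 0, 1, 95, 0, 0, 0], [-0.1, 0, 1, 100, 0, 0, 0], [-0.1, 0, 1, 100, 0, 0, 0], [-0.1, 0, 1, 100, 0, 0, 0], [-1, 0, 1, 100, 0, 0, 0], [-1, 0, 1, 100, 0, 0, 0], [-1, 0, 1, 100, 0, 0, 0], [-1, 0, 1, 100, 0, 0, 0]]
  ]
}}

```text
t: 38.65
eef_pos: [0.5589, -0.0017, 0.0377]
tool_rot: [0.002, 0.019, 1.0, 0.0]
contact_force: [-0.9, -0.9, 6.5]
gripper_width: 0.263
grasp_force: 60.2
```

Emit:
{"name": "step_arm", "arguments": {
  "increments": [
    [[-1, 0, 0, 0, 0, 0, 0], [-1, 0, 0, 0, 0, 0, 0], [-1, 0, 0, -6, 0, 0, 0], [-1, 0, 0, -12, 0, 0, 0], [-1, 0, 0, -12, 0, 0, 0], [-1, 0, 0, -12, 0, 0, 0]]
  ]
}}

```text
t: 39.15
eef_pos: [0.5578, -0.0013, 0.0484]
tool_rot: [0.001, 0.019, 1.0, 0.0]
contact_force: [0.4, 1.1, -0.6]
gripper_width: 0.267
grasp_force: 59.3
```

Emit:
{"name": "step_arm", "arguments": {
  "increments": [
    [[-1, 25, 0, 0, 0, 0, 0], [-1, 55, 0, 0, 0, 0, 0], [-1, 85, 0, 0, 0, 0, 0], [-1, 115, 0, 0, 0, 0, 0], [-1, 130, 0, 0, 0, 0, 0], [-1, 130, 0, -20, 0, 0, 0], [-1, 130, 0, -60, 0, 0, 0], [-1, 130, 0, -100, 0, 0, 0], [-1, 130, 0, -100, 0, 0, 0], [-1, 130, 0, -100, 0, 0, 0]]
  ]
}}

```text
t: 39.98
eef_pos: [0.429, 0.0039, 0.1496]
tool_rot: [0.003, 0.019, 1.0, 0.001]
contact_force: [0.5, -0.0, -2.8]
gripper_width: 0.268
grasp_force: 59.3
```

```bash
python3 - <<'E'
from h import *
plan((.4405,.363,.15,180))
E
```

```text
t 39.98 at [0.429  0.0039 0.1496] th 177.9 w 0.268 F [ 0.5 -0.  -2.8] gf 59.3
[4.405e-01 3.630e-01 1.500e-01 1.800e+02] shift [1.900e+00 3.593e+02 2.000e-01] turn [ 0.1  0.3 -2.1]
```

Emit:
{"name": "step_arm", "arguments": {
  "increments": [
    [[-1, 0, 36, 0, 0, 0, -1], [-1, 0, 72, 0, 0, 0, -2], [-1, 1, 108, 0, 0, 0, -2], [-1, 1, 144, 0, 0, 0, -2], [-1, 1, 180, 0, 0, 0, -2], [-1, 1, 216, 0, 0, 0, -2], [-1, 2, 252, 0, 0, 0, -2], [-1, 2, 288, 0, 0, 0, -2], [-1, 2, 324, 0, 0, 0, -2], [-1, 2, 359, 0, 0, 0, -2]]
  ]
}}

```text
t: 40.82
eef_pos: [0.4375, 0.3634, 0.1453]
tool_rot: [-0.001, 0.001, 1.0, -0.001]
contact_force: [0.8, 0.1, -1.3]
gripper_width: 0.262
grasp_force: 59.3
```

Emit:
{"name": "step_arm", "arguments": {
  "increments": [
    [[-1, 0, 0, 0, 0, 0, 0], [-1, 0, 0, 0, 0, 0, 0], [-1, 0, 0, 0, 0, 0, 0], [-1, 0, 0, 0, 0, 0, 0]]
  ]
}}

```text
t: 41.15
eef_pos: [0.4387, 0.3601, 0.1463]
tool_rot: [-0.001, 0.002, 1.0, -0.001]
contact_force: [0.2, -0.1, -1.1]
gripper_width: 0.266
grasp_force: 59.4
```

```bash
python3 - <<'E'
from h import *
plan((.4405,.362,.03,180))
E
```

```text
t 41.15 at [0.4387 0.3601 0.1463] th 179.7 w 0.266 F [ 0.2 -0.1 -1.1] gf 59.4
[4.405e-01 3.620e-01 3.000e-02 1.800e+02] shift [ -2.    2.2 116.3] turn [-0.1 -0.1 -0.3]
```

Emit:
{"name": "step_arm", "arguments": {
  "increments": [
    [[-1, -1, 1, 35, 0, 0, 0], [-1, -1, 1, 70, 0, 0, 0], [-1, -1, 1, 100, 0, 0, 0], [-1, -1, 1, 115, 0, 0, 0], [-1, -1, 1, 120, 0, 0, 0], [-1, -1, 1, 124, 0, 0, 0], [-1, -1, 1, 126, 0, 0, 0], [-1, -1, 1, 126, 0, 0, 0], [-1, -1, 1, 126, 0, 0, 0], [-1, -1, 1, 126, 0, 0, 0]]
  ]
}}

```text
t: 41.98
eef_pos: [0.4409, 0.3637, 0.0228]
tool_rot: [0.001, 0.002, 1.0, 0.001]
contact_force: [0.2, -0.0, -0.7]
gripper_width: 0.265
grasp_force: 59.5
```

Emit:
{"name": "step_arm", "arguments": {
  "increments": [
    [[-1, 0, 0, 1, 0, 0, 0], [-1, 0, 0, 1.5, 0, 0, 0], [-1, 0, 0, 1.5, 0, 0, 0]]
  ]
}}

```text
t: 42.23
eef_pos: [0.4409, 0.3638, 0.0226]
tool_rot: [0.001, 0.002, 1.0, 0.001]
contact_force: [-3.8, -5.1, 18.4]
gripper_width: 0.264
grasp_force: 62.1
```

Emit:
{"name": "step_arm", "arguments": {
  "increments": [
    [[0, 0, 0, 0, 0, 0, 0], [0, 0, 0, 0, 0, 0, 0], [0, 0, 0, 0, 0, 0, 0], [0, 0, 0, 0, 0, 0, 0], [0, 0, 0, -20, 0, 0, 0], [0, 0, 0, -60, 0, 0, 0], [0, 0, 0, -100, 0, 0, 0], [0, 0, 0, -135, 0, 0, 0], [0, 0, 0, -135, 0, 0, 0], [0, 0, 0, -135, 0, 0, 0]]
  ]
}}

```text
t: 43.07
eef_pos: [0.4411, 0.3644, 0.1573]
tool_rot: [0.002, 0.001, 1.0, 0.002]
contact_force: [-0.2, -0.5, -1.1]
gripper_width: 0.5
grasp_force: 0.0
```

```bash
python3 - <<'E'
from h import *
snap('top','top5')
hsv=cv2.cvtColor(np.load('pics/top5.npz')['image'],cv2.COLOR_RGB2HSV)
m=cv2.inRange(hsv,(115,120,60),(125,255,255)); m[:,:330]=0; m[:,430:]=0;m[:170]=0;m[310:]=0
ys,xs=np.nonzero(m); print(len(xs),xs.mean(),ys.mean())
plan((.44,.12,.17,140),(.42,-.12,.17,115),(.374,-.3105,.12,89.5))
E
```

```text
244 395.0204918032787 279.07377049180326
t 43.12 at [0.44   0.3634 0.1554] th 179.9 w 0.498 F [ 0.2 -0.3 -1.2] gf 0.0
[4.4e-01 1.2e-01 1.7e-01 1.4e+02] shift [  -0.6 -243.4  -14.8] turn [ 0.1  0.  39.9]
[  0.42  -0.12   0.17 115.  ] shift [-138.9 -196.7    0. ] turn [ 0.  0. 25.]
[ 0.374  -0.3105  0.12   89.5   ] shift [-153.2 -122.2   50. ] turn [ 0.   0.  25.5]
```

Blue is unmoved. On to it.

Emit:
{"name": "step_arm", "arguments": {
  "increments": [
    [[0, 0, -30, -2, 0, 0, 5], [0, 0, -60, -4, 0, 0, 10], [0, 0, -90, -6, 0, 0, 15], [0, 0, -120, -8, 0, 0, 20], [0, 0, -150, -10, 0, 0, 25], [0, 0, -180, -12, 0, 0, 30], [0, 0, -212, -14, 0, 0, 35], [0, 0, -243, -15, 0, 0, 40], [0, 0, -243, -15, 0, 0, 40]]
  ]
}}

```text
t: 43.87
eef_pos: [0.4377, 0.1135, 0.1685]
tool_rot: [-0.001, 0.349, 0.937, -0.002]
contact_force: [0.3, -0.9, -0.6]
gripper_width: 0.499
grasp_force: 0.0
```

Emit:
{"name": "step_arm", "arguments": {
  "increments": [
    [[0, -18, -25, 0, 0, 0, 3], [0, -35, -50, 0, 0, 0, 6], [0, -52, -75, 0, 0, 0, 9], [0, -70, -100, 0, 0, 0, 12], [0, -87, -124, 0, 0, 0, 16], [0, -104, -148, 0, 0, 0, 19], [0, -121, -172, 0, 0, 0, 22], [0, -139, -197, 0, 0, 0, 25], [0, -139, -197, 0, 0, 0, 25]]
  ]
}}

```text
t: 44.62
eef_pos: [0.4166, -0.1251, 0.1691]
tool_rot: [-0.0, 0.542, 0.84, -0.002]
contact_force: [0.6, 0.6, 0.7]
gripper_width: 0.499
grasp_force: 0.0
```

Emit:
{"name": "step_arm", "arguments": {
  "increments": [
    [[0.2, -22, -18, 0, 0, 0, 4], [0.2, -44, -35, 0, 0, 0, 8], [0.2, -66, -53, 0, 0, 0, 12], [0.2, -88, -70, 0, 0, 0, 16], [0.2, -110, -88, 15, 0, 0, 20], [0.2, -132, -105, 30, 0, 0, 24], [0.2, -153, -122, 50, 0, 0, 25.5], [0.2, -153, -122, 50, 0, 0, 25.5], [0.2, -153, -122, 50, 0, 0, 25.5], [0.2, -153, -122, 50, 0, 0, 25.5]]
  ]
}}

```text
t: 45.45
eef_pos: [0.3717, -0.309, 0.1192]
tool_rot: [-0.001, 0.711, 0.703, -0.0]
contact_force: [-0.2, 1.1, -0.3]
gripper_width: 0.598
grasp_force: 0.0
```

Emit:
{"name": "step_arm", "arguments": {
  "increments": [
    [[0.2, 0, 0, 0, 0, 0, 0], [0.2, 0, 0, 0, 0, 0, 0], [0.2, 0, 0, 0, 0, 0, 0]]
  ]
}}

```text
t: 45.7
eef_pos: [0.3729, -0.309, 0.1205]
tool_rot: [0.0, 0.71, 0.704, 0.0]
contact_force: [0.1, 0.6, -0.2]
gripper_width: 0.598
grasp_force: 0.0
```

```bash
python3 - <<'E'
from h import *
snap('wrist','w11')
plan((.374,-.3105,.016,89.5))
def meas(n,plo,phi,guess):
    im=np.load(f'pics/{n}.npz')['image']; hsv=cv2.cvtColor(im,cv2.COLOR_RGB2HSV)
    m=cv2.inRange(hsv,plo,phi); m[:,:215]=0;m[:,345:]=0
    k,l,st,ce=cv2.connectedComponentsWithStats(m); i=1+st[1:,4].argmax(); c=cv2.boxPoints(cv2.minAreaRect(np.argwhere(l==i)[:,::-1].astype(np.float32)))
    print(n,'plate box',c.round(1).tolist())
    b=cv2.inRange(hsv,(5,110,60),(16,255,255)); b[:,:215]=0;b[:,345:]=0; b[220:]=0
    k,l,st,ce=cv2.connectedComponentsWithStats(b); i=1+st[1:,4].argmax(); print('board bbox',st[i])
    C=c.mean(0); P=px(n,*C,.015); row=st[i][1]; xs=np.nonzero(l[row+3]==i)[0]; B=px(n,(xs.min()+xs.max())/2,row-.5,.012); print('plate',P.round(4),'back',B.round(4),'len',np.linalg.norm((P-B)[:2]))
    y=np.arctan2(*(P-B)[1::-1]); print('ridge from back',B[:2]+.06*np.array([np.cos(y),np.sin(y)]),'from plate',P[:2]-.09*np.array([np.cos(y),np.sin(y)]),np.degrees(y)+180)
meas('w9',(5,180,120),(9,255,255),0)
meas('w11',(112,120,60),(125,255,255),0)
E
```

```text
t 45.75 at [ 0.3728 -0.3092  0.1205] th 89.5 w 0.6 F [-0.2  0.7  0.8] gf 0.0
[ 3.740e-01 -3.105e-01  1.600e-02  8.950e+01] shift [ -1.3   1.1 104.5] turn [ 0.1 -0.  -0. ]Traceback (most recent call last):
  File "<stdin>", line 13, in <module>
  File "<stdin>", line 7, in meas
ValueError: attempt to get argmax of an empty sequence
```

```bash
python3 - <<'E'
from h import *
for n,pts in(('w9',[(278,275),(280,150),(277,290),(200,150)]),('w11',[(278,275),(280,150),(240,150),(280,300)])):
    hsv=cv2.cvtColor(np.load(f'pics/{n}.npz')['image'],cv2.COLOR_RGB2HSV); print(n,[hsv[v,u].tolist() for u,v in pts])
def meas(n,plo,phi):
    hsv=cv2.cvtColor(np.load(f'pics/{n}.npz')['image'],cv2.COLOR_RGB2HSV)
    def big(lo,hi,rmax):
        m=cv2.inRange(hsv,lo,hi); m[:,:235]=0;m[:,325:]=0;m[rmax:]=0
        k,l,st,_=cv2.connectedComponentsWithStats(m); i=1+st[1:,4].argmax(); return l==i,st[i]
    p,sp=big(plo,phi,345); b,sb=big((5,125,60),(14,255,255),255); print(n,sp,sb)
    C=[sp[0]+sp[2]/2-.5,sp[1]+sp[3]/2-.5]; xs=np.nonzero(b[sb[1]+3])[0]
    P=px(n,*C,.015);B=px(n,(xs.min()+xs.max())/2,sb[1]-.5,.012)
    y=np.arctan2(*(P-B)[1::-1]); u=np.array([np.cos(y),np.sin(y)]); print('len',np.linalg.norm((P-B)[:2]),'ridge',B[:2]+.06*u,P[:2]-.09*u,np.degrees(y)+180)
for a in(('w9',(3,165,80),(11,255,255)),('w11',(112,120,60),(125,255,255))):
    try: meas(*a)
    except Exception as e: print(e)
E
```

```text
w9 [[10, 175, 173], [14, 139, 158], [10, 171, 134], [14, 139, 158]]
w11 [[118, 159, 157], [14, 141, 154], [18, 99, 193], [120, 140, 118]]
w9 [ 258  265   42   55 2192] [ 254  135   51  120 5679]
len 0.14745011755791484 ridge [ 0.43764357 -0.31845012] [ 0.43774385 -0.31590221] 87.74622730050787
w11 [ 259  267   42   54 2116] [ 254  137   50  118 5586]
len 0.147722880168249 ridge [ 0.37371487 -0.31092273] [ 0.37372741 -0.30864565] 89.6845371933478
```

Emit:
{"name": "step_arm", "arguments": {
  "increments": [
    [[0.2, -0.5, 0.7, 35, 0, 0, 0], [0.2, -0.5, 0.7, 70, 0, 0, 0], [0.2, -0.5, 0.7, 95, 0, 0, 0], [0.2, -0.5, 0.7, 105, 0, 0, 0], [0.2, -0.5, 0.7, 105, 0, 0, 0], [0.2, -0.5, 0.7, 105, 0, 0, 0], [0.2, -0.5, 0.7, 105, 0, 0, 0], [-1, -0.5, 0.7, 105, 0, 0, 0], [-1, -0.5, 0.7, 105, 0, 0, 0], [-1, -0.5, 0.7, 105, 0, 0, 0]]
  ]
}}

```text
t: 46.58
eef_pos: [0.3737, -0.311, 0.0164]
tool_rot: [0.001, 0.711, 0.703, 0.001]
contact_force: [-0.3, 1.8, 8.4]
gripper_width: 0.268
grasp_force: 59.3
```

Emit:
{"name": "step_arm", "arguments": {
  "increments": [
    [[-1, 0, 0, 0, 0, 0, 0], [-1, 0, 0, 0, 0, 0, 0], [-1, 0, 0, 0, 0, 0, 0], [-1, 0, 0, 0, 0, 0, 0]]
  ]
}}

```text
t: 46.92
eef_pos: [0.3737, -0.311, 0.0164]
tool_rot: [0.001, 0.711, 0.703, 0.001]
contact_force: [-0.5, 1.7, 8.2]
gripper_width: 0.271
grasp_force: 59.4
```

```bash
python3 - <<'E'
from h import *
p=bot.get_obs()['eef_pos']
plan((p[0],p[1],.16,89.6),(.44,-.16,.16,130),(.434,.0016,.16,177.9))
E
```

```text
t 46.92 at [ 0.3737 -0.311   0.0164] th 89.4 w 0.271 F [-0.5  1.7  8.2] gf 59.4
[ 0.3737 -0.311   0.16   89.6   ] shift [-1.000e-01  3.000e-01 -1.436e+02] turn [ 0.1  0.  -0.2]
[  0.44  -0.16   0.16 130.  ] shift [151.4  65.3   0. ] turn [  0.    0.  -40.4]
[4.340e-01 1.600e-03 1.600e-01 1.779e+02] shift [127.6  99.3   0. ] turn [  0.    0.  -47.9]
```

Emit:
{"name": "step_arm", "arguments": {
  "increments": [
    [[-1, 0, 0, -10, 0, 0, 0], [-1, 0, 0, -40, 0, 0, 0], [-1, 0, 0, -80, 0, 0, 0], [-1, 0, 0, -120, 0, 0, 0], [-1, 0, 0, -147, 0, 0, 0], [-1, 0, 0, -147, 0, 0, 0], [-1, 0, 0, -147, 0, 0, 0]]
  ]
}}

```text
t: 47.5
eef_pos: [0.3736, -0.3107, 0.1638]
tool_rot: [0.002, 0.711, 0.703, 0.001]
contact_force: [-0.1, 0.5, -2.2]
gripper_width: 0.269
grasp_force: 59.5
```

Emit:
{"name": "step_arm", "arguments": {
  "increments": [
    [[-1, 19, 8, 0, 0, 0, -5], [-1, 38, 16, 0, 0, 0, -10], [-1, 57, 24, 0, 0, 0, -15], [-1, 76, 32, 0, 0, 0, -20], [-1, 95, 40, 0, 0, 0, -25], [-1, 114, 49, 0, 0, 0, -30], [-1, 133, 57, 0, 0, 0, -35], [-1, 151.4, 65.3, 0, 0, 0, -40.4], [-1, 151.4, 65.3, 0, 0, 0, -40.4], [-1, 151.4, 65.3, 0, 0, 0, -40.4]]
  ]
}}

```text
t: 48.33
eef_pos: [0.4389, -0.1586, 0.1608]
tool_rot: [-0.001, 0.424, 0.906, -0.0]
contact_force: [-0.5, -0.2, -1.4]
gripper_width: 0.267
grasp_force: 59.3
```

Emit:
{"name": "step_arm", "arguments": {
  "increments": [
    [[-1, 18, 14, 0, 0, 0, -6.8], [-1, 36, 28, 0, 0, 0, -13.6], [-1, 55, 42, 0, 0, 0, -20.5], [-1, 73, 56, 0, 0, 0, -27.3], [-1, 91, 70, 0, 0, 0, -34.2], [-1, 110, 85, 0, 0, 0, -41], [-1, 127.6, 99.3, 0, 0, 0, -47.9], [-1, 127.6, 99.3, 0, 0, 0, -47.9], [-1, 127.6, 99.3, 0, 0, 0, -47.9], [-1, 127.6, 99.3, 0, 0, 0, -47.9]]
  ]
}}

```text
t: 49.17
eef_pos: [0.4339, 0.0002, 0.1615]
tool_rot: [-0.001, 0.022, 1.0, -0.0]
contact_force: [0.6, 0.2, -1.5]
gripper_width: 0.271
grasp_force: 59.4
```

Emit:
{"name": "step_arm", "arguments": {
  "increments": [
    [[-1, 0, 0, 0, 0, 0, 0], [-1, 0, 0, 0, 0, 0, 0], [-1, 0, 0, 0, 0, 0, 0]]
  ]
}}

```text
t: 49.42
eef_pos: [0.4344, 0.0008, 0.162]
tool_rot: [-0.0, 0.022, 1.0, -0.0]
contact_force: [0.2, 0.3, -1.7]
gripper_width: 0.265
grasp_force: 59.4
```

```bash
python3 - <<'E'
from h import *
plan((.434,.0021,.05,177.9),(.5555,-.0022,.05,177.9))
E
```

```text
t 49.42 at [0.4344 0.0008 0.162 ] th 177.5 w 0.265 F [ 0.2  0.3 -1.7] gf 59.4
[4.340e-01 2.100e-03 5.000e-02 1.779e+02] shift [  0.5   1.4 112. ] turn [-0.  -0.  -0.4]
[ 5.555e-01 -2.200e-03  5.000e-02  1.779e+02] shift [-121.6    0.2    0. ] turn [0. 0. 0.]
```

Emit:
{"name": "step_arm", "arguments": {
  "increments": [
    [[-1, 0, 1.4, 40, 0, 0, -0.4], [-1, 0, 1.4, 80, 0, 0, -0.4], [-1, 0, 1.4, 105, 0, 0, -0.4], [-1, 0, 1.4, 111.5, 0, 0, -0.4], [-1, 0, 1.4, 111.5, 0, 0, -0.4], [-1, 0, 1.4, 111.5, 0, 0, -0.4]]
  ]
}}

```text
t: 49.92
eef_pos: [0.4352, 0.0027, 0.0513]
tool_rot: [0.0, 0.018, 1.0, -0.0]
contact_force: [0.5, -0.1, -0.9]
gripper_width: 0.266
grasp_force: 59.4
```

Emit:
{"name": "step_arm", "arguments": {
  "increments": [
    [[-1, -20, 0, 0, 0, 0, 0], [-1, -45, 0, 0, 0, 0, 0], [-1, -70, 0, 0, 0, 0, 0], [-1, -95, 0, 0, 0, 0, 0], [-1, -115, 0, 0, 0, 0, 0], [-1, -121, 0, 0, 0, 0, 0], [-1, -121, 0, 0, 0, 0, 0], [-1, -121, 0, 0, 0, 0, 0], [-1, -121, 0, 0, 0, 0, 0]]
  ]
}}

```text
t: 50.67
eef_pos: [0.5542, -0.001, 0.0511]
tool_rot: [-0.0, 0.017, 1.0, 0.0]
contact_force: [0.1, -0.4, -1.7]
gripper_width: 0.267
grasp_force: 59.4
```

```bash
python3 - <<'E'
from h import *
snap('wrist','w12'); plan(); holderback('w12')
E
```

```text
t 50.72 at [ 0.5542 -0.001   0.0509] th 178.0 w 0.268 F [ 0.2  0.6 -2.4] gf 59.4
row 145 cols 236 320 85
back centre [0.4943 0.0007 0.048 ]
```

Emit:
{"name": "step_arm", "arguments": {
  "increments": [
    [[-1, -0.4, -0.8, 4, 0, 0, 0], [-1, -0.4, -0.8, 8, 0, 0, 0], [-1, -0.4, -0.8, 12, 0, 0, 0], [-1, -0.4, -0.8, 15, 0, 0, 0], [-1, -0.4, -0.8, 15, 0, 0, 0], [-1, -0.4, -0.8, 15, 0, 0, 0]]
  ]
}}

```text
t: 51.22
eef_pos: [0.5553, -0.0019, 0.0364]
tool_rot: [-0.001, 0.017, 1.0, 0.0]
contact_force: [-5.9, 0.7, 14.5]
gripper_width: 0.265
grasp_force: 61.6
```

Emit:
{"name": "step_arm", "arguments": {
  "increments": [
    [[-0.1, 0, 0, -0.5, 0, 0, 0], [-0.1, 0, 0, -0.5, 0, 0, 0], [-0.1, 0, 0, -0.5, 0, 0, 0], [-0.1, 0, 0, -0.5, 0, 0, 0], [-0.1, 0, 0, -20, 0, 0, 0], [-0.1, 0, 0, -50, 0, 0, 0], [-0.1, 0, 0, -85, 0, 0, 0], [-0.1, 0, 0, -100, 0, 0, 0], [-0.1, 0, 0, -100, 0, 0, 0], [-0.1, 0, 0, -100, 0, 0, 0]]
  ]
}}

```text
t: 52.05
eef_pos: [0.5565, -0.0017, 0.1362]
tool_rot: [0.001, 0.017, 1.0, 0.0]
contact_force: [-0.5, -0.8, -0.2]
gripper_width: 0.446
grasp_force: 0.0
```

Emit:
{"name": "step_arm", "arguments": {
  "increments": [
    [[-1, 4, -35, 0, 0, 0, 0], [-1, 8, -70, 0, 0, 0, 0], [-1, 12, -105, 0, 0, 0, 0], [-1, 16, -140, 0, 0, 0, 0], [-1, 17, -160, 0, 0, 0, 0], [-1, 17, -160, 20, 0, 0, 0], [-1, 17, -160, 40, 0, 0, 0], [-1, 17, -160, 50, 0, 0, 0], [-1, 17, -160, 50, 0, 0, 0], [-1, 17, -160, 50, 0, 0, 0]]
  ]
}}

```text
t: 52.88
eef_pos: [0.5327, -0.1607, 0.0845]
tool_rot: [-0.001, 0.017, 1.0, 0.0]
contact_force: [-0.9, 0.4, 0.3]
gripper_width: 0.003
grasp_force: 0.0
```

```bash
python3 - <<'E'
from h import *
plan(); snap('top','top6')
for n in('top2','top4','top6'):
    im=np.load(f'pics/{n}.npz')['image']; hsv=cv2.cvtColor(im,cv2.COLOR_RGB2HSV)
    m=cv2.inRange(hsv,(4,90,60),(16,255,255)); m[:,:245]=0;m[:,272:]=0;m[:199]=0;m[245:]=0
    ys,xs=np.nonzero(m); print(n,xs.mean(),xs.min(),xs.max(),ys.max(),(m[:,258]>0).nonzero()[0].max(),cv2.fitLine(np.c_[xs,ys].astype(np.float32),2,0,.01,.01)[:2].ravel())
E
```

```text
t 52.88 at [ 0.5327 -0.1607  0.0845] th 178.1 w 0.003 F [-0.9  0.4  0.3] gf 0.0
top2 257.98996655518397 250 266 237 237 [ 0.03192116 -0.9994904 ]
top4 258.08153078203 250 266 237 237 [ 0.03092828 -0.9995216 ]
top6 258.00167504187607 250 266 237 237 [ 0.02711543 -0.9996323 ]
```

Blue lies in the same place as the others did. Press and return.

Emit:
{"name": "step_arm", "arguments": {
  "increments": [
    [[-1, 0, 0, 10, 0, 0, 0], [-1, 0, 0, 20, 0, 0, 0], [-1, 0, 0, 30, 0, 0, 0], [-1, 0, 0, 38, 0, 0, 0], [-1, 0, 0, 44, 0, 0, 0], [-1, 0, 0, 48, 0, 0, 0], [-1, 0, 0, 48, 0, 0, 0], [-1, 0, 0, 48, 0, 0, 0], [-1, 0, 0, 48, 0, 0, 0], [-1, 0, 0, 48, 0, 0, 0]]
  ]
}}

```text
t: 53.77
eef_pos: [0.531, -0.1611, 0.0398]
tool_rot: [-0.002, 0.017, 1.0, 0.001]
contact_force: [-15.6, 4.2, 36.7]
gripper_width: -0.003
grasp_force: 18.9
```

Emit:
{"name": "step_arm", "arguments": {
  "increments": [
    [[-1, 0, 0, -20, 0, 0, 0], [-1, 0, 0, -50, 0, 0, 0], [-0.1, 0, 0, -85, 0, 0, 0], [-0.1, 0, 0, -98, 0, 0, 0], [-0.1, -3, 30, -98, 0, 0, 0], [-0.1, -7, 70, -98, 0, 0, 0], [-0.1, -11, 110, -98, 0, 0, 0], [-0.1, -16, 150, -98, 0, 0, 0], [-0.1, -17, 160, -98, 0, 0, 0], [-0.1, -17, 160, -98, 0, 0, 0]]
  ]
}}

```text
t: 54.6
eef_pos: [0.5564, 0.0036, 0.1351]
tool_rot: [0.0, 0.013, 1.0, 0.001]
contact_force: [1.0, 0.9, 0.9]
gripper_width: 0.447
grasp_force: 0.0
```

Emit:
{"name": "step_arm", "arguments": {
  "increments": [
    [[-0.1, 0, 0, 0, 0, 0, 0], [-0.1, 0, 0, 0, 0, 0, 0], [-0.1, 0, 0, 0, 0, 0, 0], [-0.1, 0, 0, 0, 0, 0, 0]]
  ]
}}

```text
t: 54.93
eef_pos: [0.5557, -0.0036, 0.1356]
tool_rot: [-0.0, 0.018, 1.0, -0.0]
contact_force: [0.8, 0.1, -0.2]
gripper_width: 0.451
grasp_force: 0.0
```

Emit:
{"name": "step_arm", "arguments": {
  "increments": [
    [[-0.1, 0, 1, 35, 0, 0, 0], [-0.1, 0, 1, 70, 0, 0, 0], [-0.1, 0, 1, 95, 0, 0, 0], [-0.1, 0, 1, 100, 0, 0, 0], [-0.1, 0, 1, 100, 0, 0, 0], [-0.1, 0, 1, 100, 0, 0, 0], [-1, 0, 1, 100, 0, 0, 0], [-1, 0, 1, 100, 0, 0, 0], [-1, 0, 1, 100, 0, 0, 0], [-1, 0, 1, 100, 0, 0, 0]]
  ]
}}

```text
t: 55.77
eef_pos: [0.5575, -0.0012, 0.0376]
tool_rot: [0.002, 0.017, 1.0, 0.0]
contact_force: [-1.6, -1.1, 5.9]
gripper_width: 0.264
grasp_force: 60.0
```

Emit:
{"name": "step_arm", "arguments": {
  "increments": [
    [[-1, 0, 0, 0, 0, 0, 0], [-1, 0, 0, 0, 0, 0, 0], [-1, 0, 0, -6, 0, 0, 0], [-1, 0, 0, -12, 0, 0, 0], [-1, 0, 0, -12, 0, 0, 0], [-1, 0, 0, -12, 0, 0, 0]]
  ]
}}

```text
t: 56.27
eef_pos: [0.5565, -0.0006, 0.0484]
tool_rot: [0.001, 0.017, 1.0, 0.0]
contact_force: [-0.0, -0.8, 3.8]
gripper_width: 0.263
grasp_force: 59.8
```

Emit:
{"name": "step_arm", "arguments": {
  "increments": [
    [[-1, 25, 0, 0, 0, 0, 0], [-1, 55, 0, 0, 0, 0, 0], [-1, 85, 0, 0, 0, 0, 0], [-1, 115, 0, 0, 0, 0, 0], [-1, 130, 0, 0, 0, 0, 0], [-1, 130, 0, -20, 0, 0, 0], [-1, 130, 0, -60, 0, 0, 0], [-1, 130, 0, -100, 0, 0, 0], [-1, 130, 0, -100, 0, 0, 0], [-1, 130, 0, -100, 0, 0, 0]]
  ]
}}

```text
t: 57.1
eef_pos: [0.4276, 0.0042, 0.1496]
tool_rot: [0.003, 0.017, 1.0, 0.001]
contact_force: [-0.7, 1.3, -2.1]
gripper_width: 0.266
grasp_force: 59.4
```

```bash
python3 - <<'E'
from h import *
plan((.4405,.308,.15,180))
E
```

```text
t 57.1 at [0.4276 0.0042 0.1496] th 178.1 w 0.266 F [-0.7  1.3 -2.1] gf 59.4
[4.405e-01 3.080e-01 1.500e-01 1.800e+02] shift [-2.70e+00  3.04e+02  2.00e-01] turn [ 0.1  0.3 -1.9]
```

Emit:
{"name": "step_arm", "arguments": {
  "increments": [
    [[-1, 0, 36, 0, 0, 0, -1], [-1, 0, 72, 0, 0, 0, -2], [-1, -1, 108, 0, 0, 0, -2], [-1, -1, 144, 0, 0, 0, -2], [-1, -1, 180, 0, 0, 0, -2], [-1, -2, 216, 0, 0, 0, -2], [-1, -2, 252, 0, 0, 0, -2], [-1, -2, 288, 0, 0, 0, -2], [-1, -2, 304, 0, 0, 0, -2], [-1, -2, 304, 0, 0, 0, -2]]
  ]
}}

```text
t: 57.93
eef_pos: [0.4366, 0.3121, 0.1457]
tool_rot: [-0.001, -0.004, 1.0, 0.0]
contact_force: [0.6, 0.2, -2.1]
gripper_width: 0.269
grasp_force: 59.4
```

Emit:
{"name": "step_arm", "arguments": {
  "increments": [
    [[-1, 0, 0, 0, 0, 0, 0], [-1, 0, 0, 0, 0, 0, 0], [-1, 0, 0, 0, 0, 0, 0]]
  ]
}}

```text
t: 58.18
eef_pos: [0.4382, 0.3052, 0.1468]
tool_rot: [-0.001, 0.001, 1.0, -0.001]
contact_force: [0.5, 0.4, -2.2]
gripper_width: 0.263
grasp_force: 59.4
```

```bash
python3 - <<'E'
from h import *
snap('wrist','w13'); plan((.4405,.308,.03,180)); holderback('w8'); holderback('w13')
E
```

```text
t 58.23 at [0.4384 0.3054 0.1471] th 179.9 w 0.268 F [ 0.2  0.1 -1.3] gf 59.4
[4.405e-01 3.080e-01 3.000e-02 1.800e+02] shift [ -2.2   2.7 117.1] turn [-0.1 -0.  -0.1]
row 150 cols 269 320 52
back centre [0.3917 0.4134 0.048 ]
row 142 cols 238 329 92
back centre [0.384  0.3089 0.048 ]
```

Emit:
{"name": "step_arm", "arguments": {
  "increments": [
    [[-1, -1, 1, 35, 0, 0, 0], [-1, -1, 1, 70, 0, 0, 0], [-1, -1, 1, 100, 0, 0, 0], [-1, -1, 1, 115, 0, 0, 0], [-1, -1, 1, 120, 0, 0, 0], [-1, -1, 1, 124, 0, 0, 0], [-1, -1, 1, 127, 0, 0, 0], [-1, -1, 1, 127, 0, 0, 0], [-1, -1, 1, 127, 0, 0, 0], [-1, -1, 1, 127, 0, 0, 0]]
  ]
}}

```text
t: 59.07
eef_pos: [0.4399, 0.3077, 0.0226]
tool_rot: [0.0, 0.0, 1.0, 0.0]
contact_force: [-3.9, -3.6, 6.5]
gripper_width: 0.265
grasp_force: 60.6
```

Contact with the tray floor; release, back away, and check.

Emit:
{"name": "step_arm", "arguments": {
  "increments": [
    [[0, 0, 0, 0, 0, 0, 0], [0, 0, 0, 0, 0, 0, 0], [0, 0, 0, 0, 0, 0, 0], [0, 0, 0, 0, 0, 0, 0], [0, 0, 0, -20, 0, 0, 0], [0, 0, 0, -60, 0, 0, 0], [0, 0, 0, -100, 0, 0, 0], [0, 0, 0, -140, 0, 0, 0], [0, 0, 0, -180, 0, 0, 0], [0, 0, 0, -200, 0, 0, 0]]
  ]
}}

```text
t: 59.9
eef_pos: [0.4412, 0.3095, 0.2258]
tool_rot: [0.003, -0.0, 1.0, 0.002]
contact_force: [0.5, -0.4, -0.6]
gripper_width: 0.5
grasp_force: 0.0
```

Emit:
{"name": "step_arm", "arguments": {
  "increments": [
    [[0, 0, -40, 0, 0, 0, 0], [0, 0, -80, 0, 0, 0, 0], [0, 0, -120, 0, 0, 0, 0], [0, 0, -160, 0, 0, 0, 0], [0, 0, -200, 0, 0, 0, 0], [0, 0, -240, 0, 0, 0, 0], [0, 0, -280, 0, 0, 0, 0], [0, 0, -300, 0, 0, 0, 0], [0, 0, -300, 0, 0, 0, 0], [0, 0, -300, 0, 0, 0, 0]]
  ]
}}

```text
t: 60.73
eef_pos: [0.4397, 0.0074, 0.2208]
tool_rot: [0.0, 0.001, 1.0, 0.0]
contact_force: [-0.6, 0.8, 0.4]
gripper_width: 0.498
grasp_force: 0.0
```

```bash
python3 - <<'E'
from h import *
plan(); snap('top','top7')
im=np.load('pics/top7.npz')['image']; hsv=cv2.cvtColor(im,cv2.COLOR_RGB2HSV)
# board = not-blue regions inside the tray
ins=hsv[207:288,95:172]; names={'wood':((3,90,40),(20,255,255)),'copper':((3,190,110),(10,255,255)),'white':((0,0,120),(179,60,255)),'blueplate':((115,150,40),(125,255,255))}
for n,(lo,hi) in names.items():
    k,l,st,ce=cv2.connectedComponentsWithStats(cv2.inRange(ins,lo,hi))
    print(n,[(s[:5].tolist(),(c+[95,207]).round(1).tolist(),px('top7',*(c+[95,207]),.018).round(3).tolist()) for s,c in zip(st[1:],ce[1:]) if s[4]>60])
a=np.load('pics/top0.npz')['image'].astype(int)
for nm,b in{'stone':(185,260,242,290),'brush':(255,262,330,285),'jar':(185,150,212,180),'hammer':(88,150,172,195),'cup':(322,128,360,165),'stand':(415,248,448,278),'burn':(425,180,446,250)}.items():
    print(nm,np.abs(im[b[1]:b[3],b[0]:b[2]].astype(int)-a[b[1]:b[3],b[0]:b[2]]).mean().round(1),end=' ')
E
```

```text
t 60.73 at [0.4397 0.0074 0.2208] th 179.9 w 0.498 F [-0.6  0.8  0.4] gf 0.0
wood [([30, 11, 18, 61, 873], [133.4, 248.1], [0.467, 0.361, 0.018]), ([11, 30, 17, 41, 563], [114.4, 257.4], [0.441, 0.416, 0.018]), ([49, 31, 17, 41, 584], [152.0, 258.0], [0.438, 0.306, 0.018])]
copper []
white [([13, 9, 15, 21, 283], [114.9, 226.4], [0.531, 0.419, 0.018])]
blueplate [([50, 10, 14, 20, 246], [152.3, 226.6], [0.53, 0.309, 0.018])]
stone 20.5 brush 11.3 jar 0.6 hammer 0.7 cup 0.7 stand 25.9 burn 8.9
```

```bash
python3 - <<'E'
from h import *
import numpy as np
A=cv2.cvtColor(np.load('pics/top0.npz')['image'],cv2.COLOR_RGB2GRAY);B=cv2.cvtColor(np.load('pics/top7.npz')['image'],cv2.COLOR_RGB2GRAY)
C=cv2.cvtColor(np.load('pics/top2.npz')['image'],cv2.COLOR_RGB2GRAY)
g=lambda i:cv2.magnitude(cv2.Sobel(i,cv2.CV_32F,1,0),cv2.Sobel(i,cv2.CV_32F,0,1))
for nm,b,R in(('stand',(415,248,448,278),A),('stone',(185,260,242,290),A),('brush',(255,262,330,285),A),('burn',(425,180,446,250),A),('knob v top2',(195,212,250,242),C)):
    t=g(R)[b[1]:b[3],b[0]:b[2]]; s=g(B)[b[1]-8:b[3]+8,b[0]-8:b[2]+8]
    r=cv2.matchTemplate(s,t,cv2.TM_CCOEFF_NORMED); _,m,_,p=cv2.minMaxLoc(r); print(nm,round(m,2),p[0]-8,p[1]-8)
E
```

```text
stand 0.37 0 0
stone 0.35 0 0
brush 0.65 0 0
burn 0.91 0 0
knob v top2 0.44 0 0
```

```bash
python3 -c "
from station import bot
print(bot.hand_in())"
```

```text
the job is handed in; nothing more can be done
None
```

The press is set up, and silver, copper and blue (brass was absent) were marked in that order and laid flat side by side in the blue tray; I handed the job in after about 61 s of the 210 s and got no verdict back.

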